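# Brick up a detector shield and bring the source

### The arm

A 6-joint arm with a two-finger parallel gripper is mounted at the origin on the work surface. World frame = base frame: x ahead of the robot, y to its left, z up, the work surface at z = 0. Lengths are in m, angles in rad, forces in N, time in s.
With the tool pointing down it reaches from about 0.4 to 0.825 m from the base axis. Payload 7 kg.
Tool frame: the origin (TCP) lies on the centre line of the jaws, within the pads' length; the fingertips stand 22 mm ahead of it and the grasp point (between the pads) lies 3 mm ahead of it; z points along the fingers, y is the line along which they close (so a half turn about z gives the same grasp; the last joint's range is limited). The gripper opens to 88 mm and grips with 3 to 60 N. Pads are 19 mm wide; open, the fingers measure 130 mm over their backs; the gripper's body (78 mm by 193 mm) begins 47 mm behind the grasp point.
Start: joints at [1.464, 0.359, 0.012, 0, -1.224, -0.288], TCP at [0.26, 0.623, 0.249] pointing down, gripper open.
Joint ranges: [-3.07, 3.07], [-1.43, 2.12], [-1.02, 1.25], [-3.03, 1.67], [-3.05, -0], [-3.03, 3.03]. Speed limits (rad/s): [2.39, 2.39, 3.01, 3.14, 3.14, 3.14].

### API

Orientations are given as [roll, pitch, yaw] about the fixed x, y, z axes, in that order (R = Rz(yaw) Ry(pitch) Rx(roll)).
In Python, from station import monitor, viewer, order gives the robot as it stands. The module is installed in compiled form; this text tells all that it offers.
- The arm moves only by the tool servo_tool, never from a script. Its argument "targets" is a list of rows, each an object with "angular": the turn, a rotation vector about the tool's x, y, z in degrees, a list of three; "xyz": the shift along the tool's x, y, z in cm, a list of three; "claw": the finger opening in cm, from 0 to 8.76. A call has 1 to 20 rows; each row shifts and turns the commanded pose from where the row before left it, along the tool's axes as they then stand; what a row does not reach is not made up. A row lasts 1/10 s, in which the tool goes at most 50 mm and 8.59 degrees, less where a joint would pass 70% of its speed; a pose out of reach is approached as far as the arm can. A call is refused whole if a number of a shift passes 5 or a number of a turn 8.59, either way. A call with a gripper value outside its range is refused whole. The fingers move at their own pace and stop on an object; "force" is the grip in N (left out, the last holds). Time passes only in rows, so rows that do not move let the fingers close. It gives the time, the measured TCP pose, the force, the opening and the grip force at its end, in the units of the state.
- monitor.get_state(): the state, without advancing time (a new reading comes with each control period).
- viewer.grab_frame(name): name is "side" or "top" or "wrist"; returns a dict with "color" (480x640x3 uint8, blue, green, red), "fovy" (degrees; the focal length in pixels is half the picture's height over the tangent of half this angle, whatever the lens; pixels are square), "cx", "cy" (the principal point, pixels), "R" (3x3) and "t" (3): a world point X has camera coordinates R X + t. Camera axes: x right, y down, z forward; pixel columns grow to the right and rows downward; lengths in m; the calibration is good to about 2 mm. A picture is of the moment at which its call begins. There is no depth.
- order.job_done(): hands the job in; it is judged then, once.
The state is a dict: "t": time; "q": joint angles; "qd": joint speeds; "joint_efforts": joint torques, N m; "eef_pos": TCP position; "ee_rot": TCP orientation; "force": force on the tool from outside, world axes, zero at the start; "moment": the same for the moment, N m; "width": finger opening in m; "gripper_force": force on a finger pad.
Only numpy, scipy, OpenCV 4.12 (cv2) and the standard library are available. Lean on these libraries where they do the work, as an engineer would, in place of code of your own. Each camera call takes 0.05 s, during which the arm holds its last target. There are 200 camera calls.

### The job

Build the shield on the steel strip from all the white bricks on the bench, lying lengthwise along the strip: first three end to end, centred on the strip, then each further brick centred over a joint of the course below (two in the second course, a sixth on top), however many there are. Only when the shield stands and is let go, lift the source carrier up and off its hook, keeping it upright, and stand it in the middle of the round detector behind the shield. Do not knock over or push away the jar and bowl that stand among the bricks; if a brick gets knocked out of place, put it right.

Things in the scene. Friction and masses are not known exactly. Their poses are not given: they have to be found in the camera images.
- shield_base: Fixed: a flat steel strip (52 x 256 mm, 4 mm thick), long along its y; origin on the bench under the middle of the strip, z up. The round detector (110 mm across, flat top 20 mm above the bench) is part of it, its centre 130 mm from the strip's centre line along this body's +x, the side away from the robot.
- detector_top (a point): Middle of the detector's flat top face, 20 mm above the bench.
- low_left (a point): Where the centre of a brick belongs in the bottom course, 83 mm to +y of the middle (y of shield_base), 24 mm above the bench.
- low_mid (a point): Where the centre of a brick belongs in the bottom course, middle (y of shield_base), 24 mm above the bench.
- low_right (a point): Where the centre of a brick belongs in the bottom course, 83 mm to -y of the middle (y of shield_base), 24 mm above the bench.
- second_left (a point): Where the centre of a brick belongs in the second course, over the joint between low_left and low_mid (y of shield_base), 64 mm above the bench.
- second_right (a point): Where the centre of a brick belongs in the second course, over the joint between low_mid and low_right (y of shield_base), 64 mm above the bench.
- third (a point): Where the centre of a brick belongs in the third course, over the joint of the second course (y of shield_base), 104 mm above the bench.
- brick1_mid (a point): Centre of a loose white polyethylene shielding brick, 80 (x) x 40 (y) x 40 (z) mm, about 0.13 kg, lying on the bench (centre 20 mm up). All bricks are alike; 4 to 6 are there, None from the outset if absent.
- brick2_mid (a point): Centre of a loose white polyethylene shielding brick, 80 (x) x 40 (y) x 40 (z) mm, about 0.13 kg, lying on the bench (centre 20 mm up). All bricks are alike; 4 to 6 are there, None from the outset if absent.
- brick3_mid (a point): Centre of a loose white polyethylene shielding brick, 80 (x) x 40 (y) x 40 (z) mm, about 0.13 kg, lying on the bench (centre 20 mm up). All bricks are alike; 4 to 6 are there, None from the outset if absent.
- brick4_mid (a point): Centre of a loose white polyethylene shielding brick, 80 (x) x 40 (y) x 40 (z) mm, about 0.13 kg, lying on the bench (centre 20 mm up). All bricks are alike; 4 to 6 are there, None from the outset if absent.
- brick5_mid (a point): Centre of a loose white polyethylene shielding brick, 80 (x) x 40 (y) x 40 (z) mm, about 0.13 kg, lying on the bench (centre 20 mm up). All bricks are alike; 4 to 6 are there, None from the outset if absent.
- brick6_mid (a point): Centre of a loose white polyethylene shielding brick, 80 (x) x 40 (y) x 40 (z) mm, about 0.13 kg, lying on the bench (centre 20 mm up). All bricks are alike; 4 to 6 are there, None from the outset if absent.
- hook_stand: Fixed stand, left or right of the detector on a 10 mm thick foot, origin at bench level under a round post (16 mm diameter, 150 mm tall); z up. A level 10 mm round peg, its top 149 mm above the bench, points along the stand's own -x, roughly to the robot. From 85 mm out the peg turns up to a tip whose top is 165 mm above the bench and whose front is 100 mm from the post.
- hang_point (a point): Top of the peg where the carrier hangs, 62 mm in front of the post.
- carrier_tab (a point): Middle of the solid tab (124 to 164 mm up) at the top of the source carrier, where to pinch it across its 8 mm; 146 mm above the underside of its foot. x across the plate's thickness, z up. It hangs with the window's upper edge on the peg, underside 25 mm above the bench, and must rise 17 to 33 mm to clear the upturned tip before it comes off along the peg.
- carrier_foot (a point): Middle of the underside of the carrier's foot; same axes as carrier_tab. The carrier (0.3 to 0.45 kg) is an upright aluminium plate 8 mm thick (x) and 56 mm wide (y) on a 70 x 70 x 16 mm steel foot, 164 mm tall overall, with a window 28 mm wide from 80 to 124 mm above the underside, the tab above it and a brass source disc below.
- jar: Bystander: jar with blue cap, 44 mm across, 68 mm tall, among the bricks; origin at its underside.
- bowl: Bystander: small white bowl, 76 mm across, 42 mm tall, among the bricks; origin at its underside.
- tube_rack: Bystander: fixed white box 90 (x) x 130 (y) mm with capped tubes, 104 mm tall, on the side of the detector opposite the hook stand; origin at its underside.
Not all that is in view belongs to the job. What is shaped like the hook_stand but purple is not meant.

How it is judged:
By the outcome, as a careful person would: the job done as asked, in the order asked, and still so for the second after the job is handed in, with the robot touching nothing.
Of brick1, brick2, brick3, brick4, brick5, brick6 only 4 to 6 are there at a start; the rules pass over those that are not, and their reading is None.
At some moment in a run one of brick1, brick2, brick3, brick4, brick5, brick6 may be knocked a few centimetres aside while the robot is not near it.
It also fails if it takes over 210 s, if anything falls off the work surface, if the arm or the gripper's body presses on something with over 40 N, if the wrist force passes 120 N, or if a joint passes its speed limit or range.

## Working session

There is one attempt and no reset: what is moved stays moved. The work goes in short steps, Python scripts to look and compute and a tool call to move; the robot and the scene stay as the last step left them, time stands still between calls to the robot, and variables do not carry over. Pictures are saved under pics/ and viewed, at most 14 in all, crops included, and the job is handed in when it is done.

Besides the shell and the picture viewer there is one more tool, called after ">>>" as name([rows], argument=value, ...), one row to a line, values as JSON. servo_tool: Moves the arm, as the interface text tells. Its arguments: {"type":"object","properties":{"targets":{"type":"array"},"force":{"type":"number"}},"required":["targets"]}

```bash
mkdir -p pics; cat > h.py <<'E'
import numpy as np, cv2
from station import monitor, viewer, order
from scipy.spatial.transform import Rotation as Ro
def grab(n,name=None):
    f=viewer.grab_frame(n)
    if name: cv2.imwrite('pics/'+name+'.png',f['color'])
    return f
def K(f):
    fl=240/np.tan(np.radians(f['fovy'])/2); return np.array([[fl,0,f['cx']],[0,fl,f['cy']],[0,0,1]])
def unproj(f,uv,z):
    R=np.array(f['R']);t=np.array(f['t']);C=-R.T@t
    d=R.T@np.linalg.inv(K(f))@np.array([uv[0],uv[1],1.]); return C+d*(z-C[2])/d[2]
def proj(f,X):
    c=np.array(f['R'])@np.array(X)+np.array(f['t']); p=K(f)@c; return p[:2]/p[2]
E
python3 - <<'E'
from h import *
import pickle
for n in ['top','side','wrist']:
    f=grab(n,n+'0'); pickle.dump(f,open(n+'0.pkl','wb')); print(n,f['fovy'],f['cx'],f['cy'],-np.array(f['R']).T@f['t'], np.array(f['R']).round(3).tolist())
s=monitor.get_state();print(s)
E
```

```text
top 43.825231263979745 329.251227612291 235.39184934506963 [ 0.27578081 -0.00574901  1.36715284] [[-0.02, -1.0, 0.0], [-0.988, 0.02, -0.152], [0.152, -0.003, -0.988]]
side 45.54667903364366 322.3624644491098 233.39621640110747 [0.95125591 1.08316453 0.97249513] [[-0.913, 0.407, 0.019], [0.222, 0.536, -0.815], [-0.342, -0.74, -0.58]]
wrist 67.75356042945766 318.6572494670571 239.22765548573184 [0.32522712 0.59599227 0.38444306] [[-0.385, -0.923, 0.002], [-0.89, 0.371, 0.266], [-0.246, 0.101, -0.964]]
{'t': 0.15, 'q': array([ 1.46411193e+00,  3.59234683e-01,  1.13010444e-02, -2.81074301e-04,
       -1.22408148e+00, -2.88095562e-01]), 'qd': array([ 4.26303424e-04, -1.02287890e-03,  1.99496666e-03, -1.13382830e-03,
       -4.85650396e-05,  8.53422033e-04]), 'joint_efforts': array([-9.30276983e-04, -5.83277822e+01,  2.93291080e+01,  7.00128391e+00,
        8.80689971e-03, -1.04756436e-04]), 'eef_pos': array([0.25949559, 0.62277471, 0.24783896]), 'ee_rot': array([ 3.14034900e+00, -9.29525584e-05, -3.94875575e-01]), 'force': array([ 0.47183595, -0.37326569, -0.76673803]), 'moment': array([0.03346273, 0.00461599, 0.05569683]), 'gripper_force': 0.0, 'width': 0.08762401885304058}
```

View pics/top0.png

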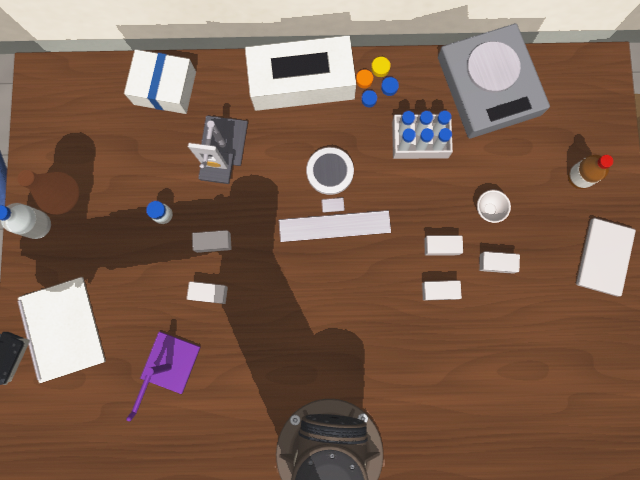

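View pics/side0.png

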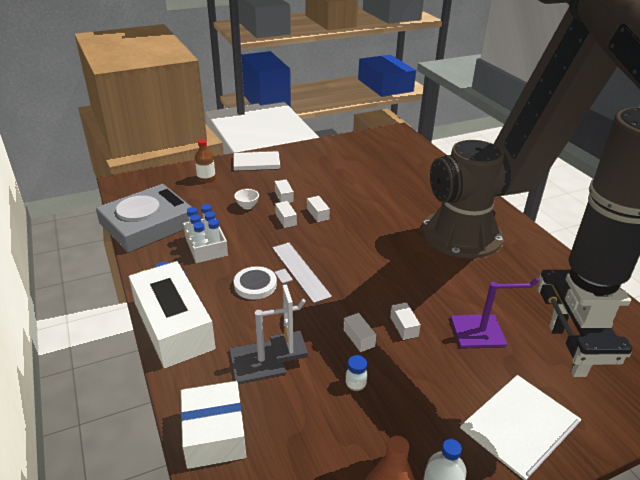

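The top view shows five white bricks, at (211,241), (207,293), (444,245), (500,262) and (442,291). The side view also shows five. The strip is at (335,225) and the detector at (330,170). There are two hook stands: the grey one at (215,145), beside the detector and with the carrier hanging on it, and the purple one at (165,360), which is the decoy. The jar is at (160,211), the bowl at (493,206) and the rack at (422,135). Next I'll take enlarged crops.

```bash
python3 - <<'E'
import cv2,numpy as np
a=cv2.imread('pics/top0.png')
def z(x,y,w,h,s):return cv2.resize(a[y:y+h,x:x+w],None,fx=s,fy=s,interpolation=cv2.INTER_CUBIC)
cv2.imwrite('pics/c1.png',np.vstack([z(180,225,133,50,6),z(180,275,133,50,6)]))
cv2.imwrite('pics/c2.png',z(415,225,114,85,7))
cv2.imwrite('pics/c3.png',z(270,140,130,110,5.4))
E
```

```text
(no output)
```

View pics/c1.png

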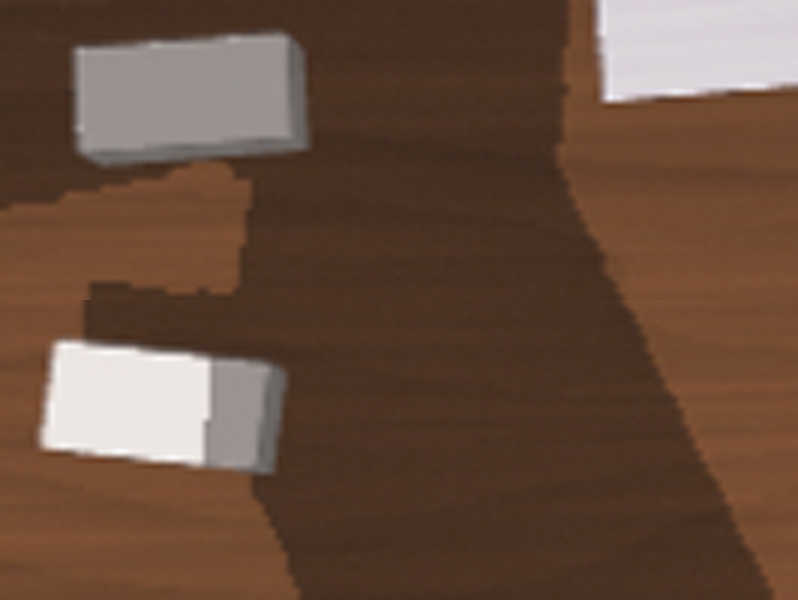

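View pics/c2.png

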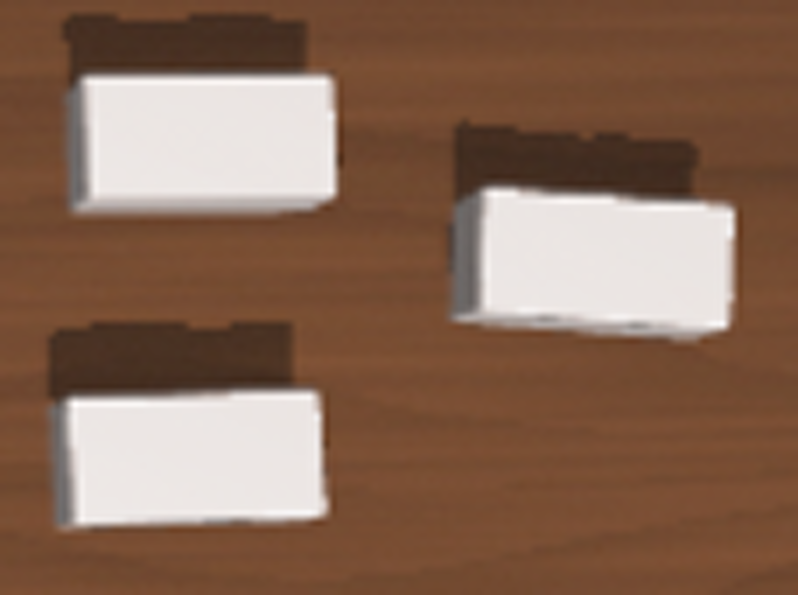

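View pics/c3.png

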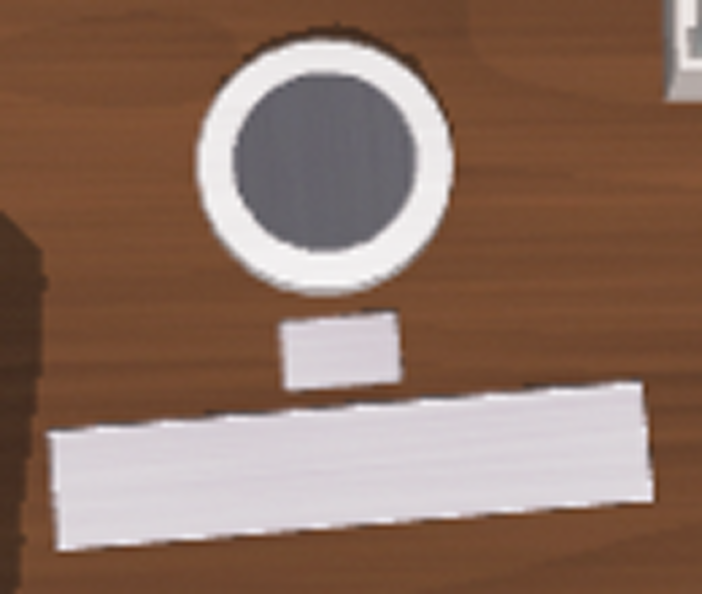

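```bash
python3 - <<'E'
from h import *
import pickle
f=pickle.load(open('top0.pkl','rb'))
def q(p,s,o):return [((x+.5)/s-.5+o[0],(y+.5)/s-.5+o[1]) for x,y in p]
D={'A':(q([(76,47),(289,35),(294,140),(79,151)],6,(180,225)),.04),
'B':(q([(55,42),(272,62),(260,168),(42,148)],6,(180,275)),.04),
'C':(q([(85,75),(333,75),(335,200),(87,205)],7,(415,225)),.04),
'D':(q([(485,188),(735,206),(728,328),(480,315)],7,(415,225)),.04),
'E':(q([(66,398),(318,391),(326,515),(72,522)],7,(415,225)),.04),
'S':(q([(48,432),(641,382),(653,500),(58,550)],5.4,(270,140)),.004)}
for k,(p,z) in D.items():
    P=np.array([unproj(f,u,z)[:2] for u in p]);c=P.mean(0);l=(P[0]+P[3]-P[1]-P[2])/2;w=(P[0]+P[1]-P[2]-P[3])/2
    print(k,c.round(4),'len',np.linalg.norm(l).round(4),'w',np.linalg.norm(w).round(4),'yaw of long from +y',np.degrees(np.arctan2(-l[0],l[1])).round(1), 'dist',np.linalg.norm(c).round(3))
print('det',unproj(f,q([(325,161)],5.4,(270,140))[0],.02))
E
```

```text
A [0.474  0.2573] len 0.0801 w 0.0396 yaw of long from +y 2.0 dist 0.539
B [0.3577 0.2662] len 0.081 w 0.0392 yaw of long from +y -6.4 dist 0.446
C [ 0.4539 -0.2686] len 0.0796 w 0.0413 yaw of long from +y -0.6 dist 0.527
D [ 0.4125 -0.3934] len 0.0795 w 0.0401 yaw of long from +y -4.7 dist 0.57
E [ 0.3523 -0.259 ] len 0.0803 w 0.0392 yaw of long from +y 0.4 dist 0.437
S [ 0.5071 -0.0228] len 0.2558 w 0.0516 yaw of long from +y 3.7 dist 0.508
det [ 0.63755851 -0.01449681  0.02      ]
```

View pics/wrist0.png

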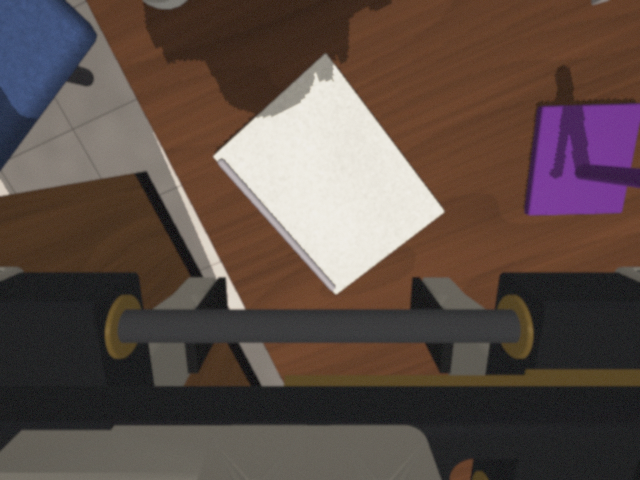

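The wrist view shows only the sheet of paper and the purple decoy at (585,160). Next I'll locate the stand, carrier, jar and bowl from an enlarged crop.

```bash
python3 - <<'E'
from h import *
import pickle
a=cv2.imread('pics/top0.png');b=cv2.imread('pics/side0.png')
c=cv2.resize(a[105:193,180:256],None,fx=5,fy=5,interpolation=cv2.INTER_CUBIC)
d=cv2.resize(b[275:385,225:315],None,fx=4,fy=4,interpolation=cv2.INTER_CUBIC)
cv2.imwrite('pics/c4.png',np.hstack([c,d]))
f=pickle.load(open('top0.pkl','rb'))
print('bowl',unproj(f,(493.5,204),.042),'jar',unproj(f,(156,210),.068))
E
```

```text
bowl [ 0.54364964 -0.38357312  0.042     ] jar [0.53970338 0.37290886 0.068     ]
```

View pics/c4.png

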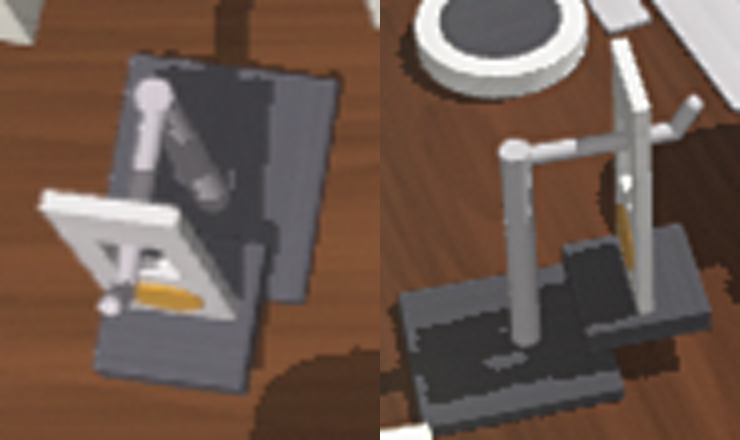

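In the crop, the grey stand's post top is at (152,97). The peg runs toward the robot to an upturned tip at (107,303), and the carrier plate hangs on it with its top edge from (44,200) to (180,217). This is the grey stand beside the detector, with the carrier on it, so it is the one meant.

```bash
python3 - <<'E'
from h import *
import pickle
f=pickle.load(open('top0.pkl','rb'))
g=lambda u,v,z:unproj(f,((u+.5)/5-.5+180,(v+.5)/5-.5+105),z)
P=g(152,95,.15);T=g(107,300,.165);print('post',P,'tip',T,np.linalg.norm((P-T)[:2]),'yaw',np.degrees(np.arctan2(*(P-T)[1::-1])))
a,b=g(44,200,.189),g(180,217,.189);print('tab',(a+b)/2,np.linalg.norm(a-b),'long dir',np.degrees(np.arctan2((a-b)[1],(a-b)[0])))
E
```

```text
post [0.70785473 0.23880535 0.15      ] tip [0.61419549 0.25355014 0.165     ] 0.09481277917794902 yaw -8.946653133176689
tab [0.64597272 0.24683095 0.189     ] 0.05630232546154038 long dir 81.51848273435986
```

>>> servo_tool([
  {"angular":[0,0,8],"xyz":[0,0,0],"claw":6},
  {"angular":[0,0,8],"xyz":[0,0,0],"claw":6},
  {"angular":[0,0,8],"xyz":[0,0,0],"claw":6},
  {"angular":[0,0,8],"xyz":[0,0,0],"claw":6},
  {"angular":[0,0,8],"xyz":[0,0,0],"claw":6},
  {"angular":[0,0,8],"xyz":[0,0,0],"claw":6},
  {"angular":[0,0,8],"xyz":[0,0,0],"claw":6},
  {"angular":[0,0,7.4],"xyz":[0,0,0],"claw":6},
  {"angular":[0,0,0],"xyz":[0,0,0],"claw":6},
])

```text
t: 1.05
eef_pos: [0.2596, 0.6229, 0.2482]
ee_rot: [3.141, -0.001, -1.503]
force: [0.1, 0.7, -0.4]
width: 0.0599
gripper_force: 0.0
```

>>> servo_tool([
  {"angular":[0,0,1.9],"xyz":[0,0,0],"claw":6},
  {"angular":[0,0,0],"xyz":[2.66,-1.44,0.7],"claw":6},
  {"angular":[0,0,0],"xyz":[2.66,-1.44,0.7],"claw":6},
  {"angular":[0,0,0],"xyz":[2.66,-1.44,0.7],"claw":6},
  {"angular":[0,0,0],"xyz":[2.66,-1.44,0.7],"claw":6},
  {"angular":[0,0,0],"xyz":[2.66,-1.44,0.7],"claw":6},
  {"angular":[0,0,0],"xyz":[2.66,-1.44,0.7],"claw":6},
  {"angular":[0,0,0],"xyz":[2.66,-1.44,0.7],"claw":6},
  {"angular":[0,0,0],"xyz":[2.66,-1.44,0.7],"claw":6},
  {"angular":[0,0,0],"xyz":[2.66,-1.44,0.7],"claw":6},
  {"angular":[0,0,0],"xyz":[2.66,-1.44,0.7],"claw":6},
  {"angular":[0,0,0],"xyz":[2.66,-1.44,0.7],"claw":6},
  {"angular":[0,0,0],"xyz":[2.66,-1.44,0.7],"claw":6},
  {"angular":[0,0,0],"xyz":[2.66,-1.44,0.7],"claw":6},
  {"angular":[0,0,0],"xyz":[2.66,-1.44,0.7],"claw":6},
  {"angular":[0,0,0],"xyz":[0,0,0],"claw":6},
  {"angular":[0,0,0],"xyz":[0,0,0],"claw":6},
])

```text
t: 2.75
eef_pos: [0.4748, 0.2576, 0.1504]
ee_rot: [3.141, -0.0, -1.533]
force: [-0.4, 1.4, -0.2]
width: 0.0598
gripper_force: 0.0
```

```bash
cat >> h.py <<'E'
def go(x,y,z,yaw=None):
    s=monitor.get_state();p=s['eef_pos'];r=s['ee_rot'][2]; dy=0 if yaw is None else -((yaw-90-np.degrees(r)+180)%360-180)
    R=Ro.from_euler('xyz',[np.pi,0,r if yaw is None else np.radians(yaw-90)])
    print('turn z first',round(dy,2),'xyz cm',(R.inv().apply(np.array([x,y,z])-p)*100).round(2))
E
python3 - <<'E'
from h import *
f=grab('wrist','w1'); s=monitor.get_state(); print(s['eef_pos'],s['ee_rot'])
# predicted top face
c=np.array([.474,.2573]);a=np.radians(2)
L=np.array([-np.sin(a),np.cos(a)]);W=np.array([np.cos(a),np.sin(a)])
for i,j in [(1,1),(1,-1),(-1,-1),(-1,1)]: print(proj(f,[*(c+i*.04*L+j*.02*W),.04]).round())
E
```

```text
[0.47474357 0.25829977 0.15068423] [-3.14139386e+00  1.29832634e-04 -1.53280581e+00]
[292. 294.]
[346. 294.]
[348. 187.]
[290. 187.]
```

View pics/w1.png

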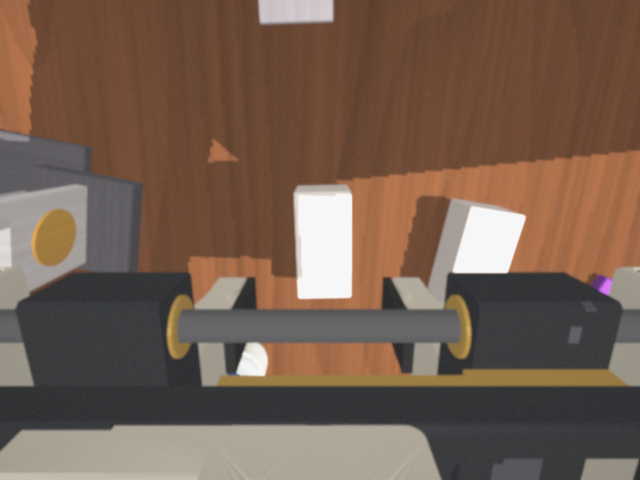

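The wrist view has brick A centred between the fingers, its top face spanning columns 296–352 and rows 192–297, within 3–4 px of the prediction. Next I descend and grip.

>>> servo_tool([
  {"angular":[0,0,0],"xyz":[-0.1,0.1,2.4],"claw":6},
  {"angular":[0,0,0],"xyz":[0,0,2.4],"claw":6},
  {"angular":[0,0,0],"xyz":[0,0,2.4],"claw":6},
  {"angular":[0,0,0],"xyz":[0,0,2.4],"claw":6},
  {"angular":[0,0,0],"xyz":[0,0,1.4],"claw":6},
  {"angular":[0,0,0],"xyz":[0,0,1.0],"claw":6},
  {"angular":[0,0,0],"xyz":[0,0,0],"claw":6},
  {"angular":[0,0,0],"xyz":[0,0,0],"claw":3},
  {"angular":[0,0,0],"xyz":[0,0,0],"claw":3},
  {"angular":[0,0,0],"xyz":[0,0,0],"claw":3},
  {"angular":[0,0,0],"xyz":[0,0,0],"claw":3},
  {"angular":[0,0,0],"xyz":[0,0,0],"claw":3},
], force=25)

```text
t: 4.0
eef_pos: [0.4738, 0.2595, 0.0314]
ee_rot: [-3.141, 0.001, -1.534]
force: [-3.0, 0.0, 6.1]
width: 0.0398
gripper_force: 24.9
```

```bash
python3 - <<'E'
from h import *
s=monitor.get_state(); print(s['eef_pos'],s['ee_rot'],s['width'],s['gripper_force'])
a=np.radians(3.7);c=np.array([.5071,-.0228]);L=np.array([-np.sin(a),np.cos(a)])
for n,o in [('left',.083),('mid',0),('right',-.083),('sl',.0415),('sr',-.0415)]: print(n,c+o*L)
go(*(c+.083*L),.12,3.7)
E
```

```text
[0.47378708 0.25952409 0.03137997] [-3.14076834e+00  9.36568540e-04 -1.53439877e+00] 0.039798104039046864 24.93571937084198
left [0.50174382 0.060027  ]
mid [ 0.5071 -0.0228]
right [ 0.51245618 -0.105627  ]
sl [0.50442191 0.0186135 ]
sr [ 0.50977809 -0.0642135 ]
turn z first -1.61 xyz cm [20.09 -1.5  -8.86]
```

>>> servo_tool([
  {"angular":[0,0,0],"xyz":[0,0,-2],"claw":3},
  {"angular":[0,0,0],"xyz":[0,0,-3],"claw":3},
  {"angular":[0,0,-1.6],"xyz":[0,0,-3.8],"claw":3},
  {"angular":[0,0,0],"xyz":[2,-0.15,0],"claw":3},
  {"angular":[0,0,0],"xyz":[2,-0.15,0],"claw":3},
  {"angular":[0,0,0],"xyz":[2,-0.15,0],"claw":3},
  {"angular":[0,0,0],"xyz":[2,-0.15,0],"claw":3},
  {"angular":[0,0,0],"xyz":[2,-0.15,0],"claw":3},
  {"angular":[0,0,0],"xyz":[2,-0.15,0],"claw":3},
  {"angular":[0,0,0],"xyz":[2,-0.15,0],"claw":3},
  {"angular":[0,0,0],"xyz":[2,-0.15,0],"claw":3},
  {"angular":[0,0,0],"xyz":[2,-0.15,0],"claw":3},
  {"angular":[0,0,0],"xyz":[2,-0.15,0],"claw":3},
  {"angular":[0,0,0],"xyz":[0.1,0,0],"claw":3},
  {"angular":[0,0,0],"xyz":[0,0,0],"claw":3},
])

```text
t: 5.5
eef_pos: [0.5014, 0.0591, 0.1186]
ee_rot: [-3.142, 0.0, -1.508]
force: [0.5, 0.7, -1.8]
width: 0.0399
gripper_force: 24.9
```

```bash
python3 - <<'E'
from h import *
f=grab('wrist','w2'); s=monitor.get_state(); print(s['eef_pos'],s['ee_rot'])
a=np.radians(3.7);c=np.array([.5071,-.0228]);L=np.array([-np.sin(a),np.cos(a)]);W=np.array([np.cos(a),np.sin(a)])
for i,j in [(1,1),(1,-1),(-1,-1),(-1,1)]: print(proj(f,[*(c+i*.128*L+j*.026*W),.004]).round(1))
r=s['ee_rot'][2]+np.pi/2; p=s['eef_pos'];L=np.array([-np.sin(r),np.cos(r)]);W=np.array([np.cos(r),np.sin(r)])
for i,j in [(1,1),(1,-1),(-1,-1),(-1,1)]: print('brick',proj(f,[*(p[:2]+i*.04*L+j*.02*W),p[2]+.009]).round(1))
E
```

```text
[0.50142756 0.05959435 0.11860963] [-3.14143211e+00  1.50203108e-04 -1.50725180e+00]
[283.6 299.1]
[351.7 299. ]
[ 361.9 -111. ]
[ 271.3 -110.8]
brick [270.9 411.1]
brick [364.6 411. ]
brick [371.9 229. ]
brick [263.  229.1]
```

View pics/w2.png

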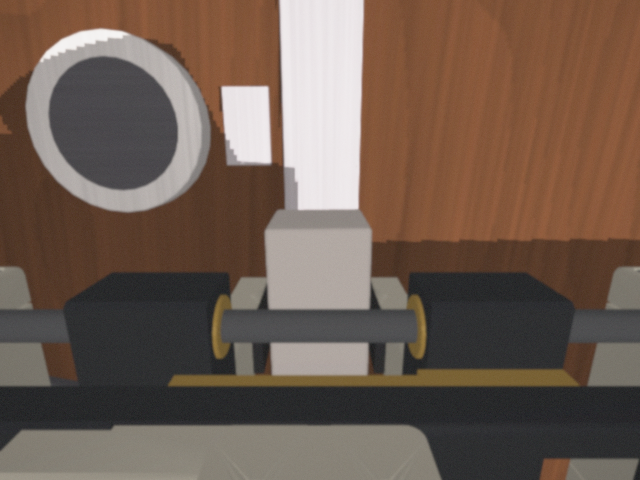

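The held brick covers columns 267–370, with its front edge at row 227. The strip is centred near column 322, about 4 px right of the prediction, so it lies 1–3 mm nearer the robot. I'll put the brick down with half that correction and then check.

>>> servo_tool([
  {"angular":[0,0,-0.1],"xyz":[-0.06,0.11,2],"claw":3},
  {"angular":[0,0,0],"xyz":[0,0,2],"claw":3},
  {"angular":[0,0,0],"xyz":[0,0,2],"claw":3},
  {"angular":[0,0,0],"xyz":[0,0,1.3],"claw":3},
  {"angular":[0,0,0],"xyz":[0,0,0.6],"claw":3},
  {"angular":[0,0,0],"xyz":[0,0,0.4],"claw":3},
  {"angular":[0,0,0],"xyz":[0,0,0],"claw":3},
  {"angular":[0,0,0],"xyz":[0,0,0],"claw":3},
])

```text
t: 6.35
eef_pos: [0.5008, 0.0605, 0.0361]
ee_rot: [-3.141, 0.0, -1.504]
force: [-0.1, 0.4, -0.5]
width: 0.0401
gripper_force: 25.0
```

>>> servo_tool([
  {"angular":[0,0,0],"xyz":[0,0,0.07],"claw":3},
  {"angular":[0,0,0],"xyz":[0,0,0],"claw":6},
  {"angular":[0,0,0],"xyz":[0,0,0],"claw":6},
  {"angular":[0,0,0],"xyz":[0,0,0],"claw":6},
  {"angular":[0,0,0],"xyz":[0,0,-2],"claw":6},
  {"angular":[0,0,0],"xyz":[0,0,-4],"claw":6},
  {"angular":[0,0,0],"xyz":[0,0,-5],"claw":6},
  {"angular":[0,0,0],"xyz":[0,0,-3],"claw":6},
  {"angular":[0,0,0],"xyz":[0,0,0],"claw":6},
])

```text
t: 7.25
eef_pos: [0.5029, 0.061, 0.1799]
ee_rot: [-3.133, 0.003, -1.504]
force: [-0.1, 0.3, 0.3]
width: 0.0602
gripper_force: 0.0
```

```bash
python3 - <<'E'
from h import *
f=grab('wrist'); cv2.imwrite('pics/w3.png',cv2.resize(f['color'][0:300,150:500],None,fx=2,fy=2)[:600,:700]); s=monitor.get_state(); print(s['eef_pos'],s['ee_rot'])
import pickle; pickle.dump(f,open('w3.pkl','wb'))
E
```

```text
[0.50148849 0.06062404 0.1774214 ] [-3.13665257e+00  2.14728368e-03 -1.50478982e+00]
```

View pics/w3.png

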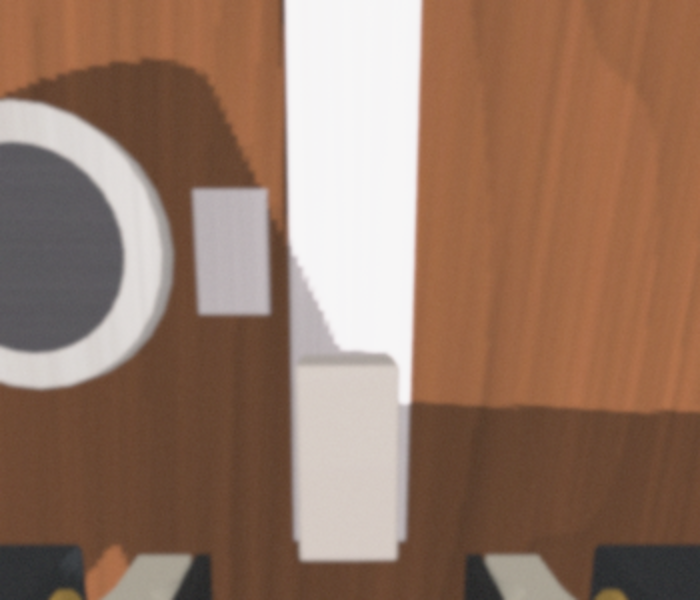

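In the crop, the brick's top face spans (297–397, 365–560). The strip edges are at columns 291 and 412 by row 355, and the strip's end is at row 541.

```bash
python3 - <<'E'
from h import *
import pickle
f=pickle.load(open('w3.pkl','rb'))
g=lambda u,v,z:unproj(f,((u-.5)/2+150,(v-.5)/2),z)[:2]
B=[g(297,365,.044),g(397,365,.044),g(299,561,.044),g(398,561,.044)]
S=[g(285,0,.004),g(422,0,.004),g(295,541,.004),g(405,541,.004)]
print(np.round(B,4),np.mean(B,0));print(np.round(S,4))
m0=(S[0]+S[1])/2;m1=(S[2]+S[3])/2;d=(m1-m0)/np.linalg.norm(m1-m0);n=np.array([d[1],-d[0]])
print('yaw',np.degrees(np.arctan2(-d[0],d[1])),'brick yaw',np.degrees(np.arctan2(-(B[2]+B[3]-B[0]-B[1])[0],(B[2]+B[3]-B[0]-B[1])[1])))
c=np.mean(B,0);print('across off',(c-m1)@n,'from end',(m1-c)@d,'want .045')
print('strip centre',m1-.128*d)
E
```

```text
[[0.5217 0.022 ]
 [0.4839 0.0195]
 [0.5168 0.1015]
 [0.4764 0.0987]] [0.49969071 0.06041974]
[[ 0.5357 -0.1115]
 [ 0.4834 -0.1149]
 [ 0.5207  0.1081]
 [ 0.4697  0.1045]]
yaw 3.7434856250642263 brick yaw 4.467285185204717
across off 0.0014942806144534494 from end 0.04607214423699235 want .045
strip centre [ 0.50354866 -0.02143087]
```

```bash
cat >> h.py <<'E'
def blobs(f=None):
    "low-saturation blobs in top view -> bench positions of brick-sized ones"
    if f is None: f=grab('top')
    hsv=cv2.cvtColor(f['color'],cv2.COLOR_BGR2HSV); m=((hsv[...,1]<70)&(hsv[...,2]>60)).astype(np.uint8)
    n,l,st,ce=cv2.connectedComponentsWithStats(m)
    for i in range(1,n):
        if 350<st[i,4]<1600 and st[i,1]>190: 
            r=cv2.minAreaRect(np.argwhere(l==i)[:,::-1].astype(np.float32))
            print('blob',ce[i].round(1),st[i,4],np.round(r[1],0),round(r[2],1),unproj(f,ce[i],.037)[:2].round(4))
E
python3 - <<'E'
from h import *
import pickle
blobs(pickle.load(open('top0.pkl','rb')));print();blobs()
go(.3555,.2677,.12,-6.4)
E
```

```text
blob [ 24.7 223. ] 1356 [48. 74.] 49.2 [0.5218 0.6783]
blob [211.  240.9] 787 [21. 39.] 85.4 [0.4727 0.2563]
blob [443.4 244.7] 768 [20. 38.] 90.0 [ 0.4535 -0.2665]
blob [499.2 261.8] 796 [41. 20.] 4.1 [ 0.4124 -0.3896]
blob [206.7 292.1] 742 [40. 19.] 6.1 [0.3577 0.2648]
blob [441.5 289.8] 741 [19. 39.] 90.0 [ 0.3526 -0.2574]

blob [ 24.5 223. ] 1347 [47. 74.] 48.5 [0.522  0.6786]
blob [443.4 244.6] 762 [20. 38.] 90.0 [ 0.4537 -0.2665]
blob [499.2 261.8] 799 [41. 20.] 4.4 [ 0.4124 -0.3895]
blob [441.5 289.8] 740 [19. 39.] 90.0 [ 0.3525 -0.2574]
blob [331.8 415.8] 1412 [98. 44.] 10.4 [ 0.0865 -0.0077]
blob [258.3 467. ] 1508 [32. 82.] 90.0 [-0.0158  0.1509]
turn z first 10.17 xyz cm [-19.    16.72   5.57]
```

>>> servo_tool([
  {"angular":[0,0,5.1],"xyz":[0,0,0],"claw":6},
  {"angular":[0,0,5.1],"xyz":[0,0,0],"claw":6},
  {"angular":[0,0,0],"xyz":[-1.9,1.67,0.3],"claw":6},
  {"angular":[0,0,0],"xyz":[-1.9,1.67,0.3],"claw":6},
  {"angular":[0,0,0],"xyz":[-1.9,1.67,0.3],"claw":6},
  {"angular":[0,0,0],"xyz":[-1.9,1.67,0.3],"claw":6},
  {"angular":[0,0,0],"xyz":[-1.9,1.67,0.3],"claw":6},
  {"angular":[0,0,0],"xyz":[-1.9,1.67,0.3],"claw":6},
  {"angular":[0,0,0],"xyz":[-1.9,1.67,0.3],"claw":6},
  {"angular":[0,0,0],"xyz":[-1.9,1.67,0.3],"claw":6},
  {"angular":[0,0,0],"xyz":[-1.9,1.67,0.3],"claw":6},
  {"angular":[0,0,0],"xyz":[-1.9,1.67,0.3],"claw":6},
  {"angular":[0,0,0],"xyz":[0,0,0],"claw":6},
  {"angular":[0,0,0],"xyz":[0,0,0],"claw":6},
])

```text
t: 8.75
eef_pos: [0.3549, 0.2672, 0.1438]
ee_rot: [3.141, -0.002, -1.682]
force: [0.3, 0.1, 1.2]
width: 0.0601
gripper_force: 0.0
```

```bash
cat >> h.py <<'E'
def held(z,show=True):
    "brick under the wrist camera: top face at height z, from low-saturation blob between the fingers"
    f=grab('wrist'); s=monitor.get_state(); p=s['eef_pos']; print(p.round(4),'yaw',np.degrees(s['ee_rot'][2])+90)
    hsv=cv2.cvtColor(f['color'],cv2.COLOR_BGR2HSV); m=((hsv[...,1]<70)&(hsv[...,2]>60)).astype(np.uint8); m[300:]=0
    n,l,st,ce=cv2.connectedComponentsWithStats(m)
    for i in range(1,n):
        if st[i,4]>1500:
            r=cv2.minAreaRect(np.argwhere(l==i)[:,::-1].astype(np.float32))
            b=cv2.boxPoints(r);P=np.array([unproj(f,u,z)[:2] for u in b]);print(st[i,4],ce[i].round(),b.round().tolist(),'c',P.mean(0).round(4),'sides',np.linalg.norm(P[0]-P[1]).round(4),np.linalg.norm(P[1]-P[2]).round(4))
E
python3 - <<'E'
from h import *
held(.04); go(.3555,.2677,.03,-6.4)
E
```

```text
[0.3553 0.2669 0.144 ] yaw -6.391890657230377
3203 [74. 15.] [[7.0, 0.0], [127.0, 0.0], [127.0, 39.0], [7.0, 39.0]] c [0.4881 0.1107] sides 0.0707 0.0209
6697 [318. 241.] [[289.0, 185.0], [349.0, 185.0], [349.0, 299.0], [289.0, 299.0]] c [0.3539 0.2662] sides 0.0402 0.083
turn z first 0.01 xyz cm [-8.00e-02 -1.00e-02  1.14e+01]
```

>>> servo_tool([
  {"angular":[0,0,0],"xyz":[-0.08,0,2.5],"claw":6},
  {"angular":[0,0,0],"xyz":[0,0,2.5],"claw":6},
  {"angular":[0,0,0],"xyz":[0,0,2.5],"claw":6},
  {"angular":[0,0,0],"xyz":[0,0,2],"claw":6},
  {"angular":[0,0,0],"xyz":[0,0,1.2],"claw":6},
  {"angular":[0,0,0],"xyz":[0,0,0.6],"claw":6},
  {"angular":[0,0,0],"xyz":[0,0,0],"claw":6},
  {"angular":[0,0,0],"xyz":[0,0,0],"claw":3},
  {"angular":[0,0,0],"xyz":[0,0,0],"claw":3},
  {"angular":[0,0,0],"xyz":[0,0,0],"claw":3},
  {"angular":[0,0,0],"xyz":[0,0,0],"claw":3},
  {"angular":[0,0,0],"xyz":[0,0,0],"claw":3},
  {"angular":[0,0,0],"xyz":[0,0,-2],"claw":3},
  {"angular":[0,0,0],"xyz":[0,0,-4],"claw":3},
  {"angular":[0,0,0],"xyz":[0,0,-3],"claw":3},
  {"angular":[0,0,0],"xyz":[0,0,0],"claw":3},
])

```text
t: 10.4
eef_pos: [0.357, 0.2705, 0.1257]
ee_rot: [-3.138, 0.007, -1.682]
force: [0.7, 0.9, -1.9]
width: 0.0401
gripper_force: 24.9
```

```bash
cat >> h.py <<'E'
def front(dz=.009):
    "lengthwise offset of the held brick: row of its front top edge against the prediction (brick centred on TCP)"
    f=grab('wrist'); s=monitor.get_state(); p=s['eef_pos']; r=s['ee_rot'][2]+np.pi/2; L=np.array([-np.sin(r),np.cos(r)])
    e=lambda o:proj(f,[*(p[:2]+(o-.04)*L),p[2]+dz]); u0=e(0)
    g=cv2.cvtColor(f['color'],cv2.COLOR_BGR2GRAY)[:,int(u0[0])-20:int(u0[0])+20].mean(1)
    k=int(u0[1]); d=np.diff(g); w=range(k-30,k+25); print('pred row',u0.round(1),'rows/mm',(e(.001)-u0)[1].round(2),'width',s['width'],'pos',p.round(4))
    print('edges',[(i,round(float(d[i]),1)) for i in w if abs(d[i])>3])
E
python3 - <<'E'
from h import *
front(); go(.5050,-.0215,.12,3.7)
E
```

```text
pred row [319.3 224.4] rows/mm 2.62 width 0.03982924424813226 pos [0.3562 0.2695 0.1237]
edges [(206, 4.8), (207, 12.8), (208, 14.2), (209, 7.5), (225, 13.3), (226, 33.7), (227, 23.5), (228, 6.1), (232, -4.6), (233, -7.0), (234, -6.6), (235, -9.8), (236, -9.9), (237, -4.5)]
turn z first -10.11 xyz cm [ 30.   -12.97   0.37]
```

>>> servo_tool([
  {"angular":[0,0,-5.05],"xyz":[0,0,0],"claw":3},
  {"angular":[0,0,-5.05],"xyz":[0,0,0],"claw":3},
  {"angular":[0,0,0],"xyz":[2.5,-1.08,0],"claw":3},
  {"angular":[0,0,0],"xyz":[2.5,-1.08,0],"claw":3},
  {"angular":[0,0,0],"xyz":[2.5,-1.08,0],"claw":3},
  {"angular":[0,0,0],"xyz":[2.5,-1.08,0],"claw":3},
  {"angular":[0,0,0],"xyz":[2.5,-1.08,0],"claw":3},
  {"angular":[0,0,0],"xyz":[2.5,-1.08,0],"claw":3},
  {"angular":[0,0,0],"xyz":[2.5,-1.08,0],"claw":3},
  {"angular":[0,0,0],"xyz":[2.5,-1.08,0],"claw":3},
  {"angular":[0,0,0],"xyz":[2.5,-1.08,0],"claw":3},
  {"angular":[0,0,0],"xyz":[2.5,-1.08,0],"claw":3},
  {"angular":[0,0,0],"xyz":[2.5,-1.08,0],"claw":3},
  {"angular":[0,0,0],"xyz":[2.6,-1.08,0],"claw":3},
  {"angular":[0,0,0],"xyz":[0,0,0],"claw":3},
  {"angular":[0,0,0],"xyz":[0,0,0],"claw":3},
  {"angular":[0,0,0],"xyz":[0,0,0],"claw":3},
])

```text
t: 12.15
eef_pos: [0.5035, -0.0235, 0.121]
ee_rot: [3.14, -0.0, -1.507]
force: [0.4, 0.5, -0.8]
width: 0.0397
gripper_force: 24.9
```

```bash
python3 - <<'E'
from h import *
front(); go(.5050,-.0228,.0355,3.7)
E
```

```text
pred row [317.2 228.6] rows/mm 2.64 width 0.03987696689698735 pos [ 0.5037 -0.0233  0.1213]
edges [(207, -10.6), (208, -34.5), (209, -35.5), (210, -12.1), (226, 6.7), (227, 11.1), (228, 8.7), (229, 3.8)]
turn z first 0.01 xyz cm [-0.04 -0.13  8.58]
```

>>> servo_tool([
  {"angular":[0,0,0],"xyz":[-0.16,-0.13,1.5],"claw":3},
  {"angular":[0,0,0],"xyz":[0,0,2],"claw":3},
  {"angular":[0,0,0],"xyz":[0,0,2],"claw":3},
  {"angular":[0,0,0],"xyz":[0,0,1.6],"claw":3},
  {"angular":[0,0,0],"xyz":[0,0,0.9],"claw":3},
  {"angular":[0,0,0],"xyz":[0,0,0.5],"claw":3},
  {"angular":[0,0,0],"xyz":[0,0,0],"claw":3},
  {"angular":[0,0,0],"xyz":[0,0,0],"claw":3},
])

```text
t: 13.0
eef_pos: [0.506, -0.0216, 0.0373]
ee_rot: [-3.141, 0.0, -1.506]
force: [0.1, -0.4, -1.5]
width: 0.0399
gripper_force: 25.0
```

>>> servo_tool([
  {"angular":[0,0,0],"xyz":[0,0.08,0.1],"claw":3},
  {"angular":[0,0,0],"xyz":[0,0,0.1],"claw":3},
  {"angular":[0,0,0],"xyz":[0,0,0],"claw":3},
  {"angular":[0,0,0],"xyz":[0,0,0],"claw":6},
  {"angular":[0,0,0],"xyz":[0,0,0],"claw":6},
  {"angular":[0,0,0],"xyz":[0,0,0],"claw":6},
  {"angular":[0,0,0],"xyz":[0,0,-2],"claw":6},
  {"angular":[0,0,0],"xyz":[0,0,-4],"claw":6},
  {"angular":[0,0,0],"xyz":[0,0,-4],"claw":6},
  {"angular":[0,0,0],"xyz":[0,0,-2],"claw":6},
  {"angular":[0,0,0],"xyz":[0,0,0],"claw":6},
  {"angular":[0,0,0],"xyz":[0,0,0],"claw":6},
])

```text
t: 14.2
eef_pos: [0.5047, -0.0221, 0.155]
ee_rot: [-3.141, 0.0, -1.507]
force: [-0.1, -0.0, -0.2]
width: 0.06
gripper_force: 0.0
```

```bash
python3 - <<'E'
from h import *
blobs(); go(.4515,-.267,.12,-0.6)
E
```

```text
blob [ 24.6 223. ] 1347 [47. 74.] 48.5 [0.522  0.6785]
blob [371.6 222.1] 829 [24. 39.] 85.2 [ 0.5083 -0.1066]
blob [443.4 244.7] 768 [20. 38.] 90.0 [ 0.4535 -0.2664]
blob [499.2 261.8] 797 [41. 20.] 4.4 [ 0.4124 -0.3896]
blob [441.5 289.8] 742 [19. 39.] 90.0 [ 0.3526 -0.2574]
blob [345.5 414.5] 1006 [85. 29.] 29.0 [ 0.0885 -0.0374]
blob [366.8 460.8] 910 [54. 28.] 64.1 [-0.0079 -0.0804]
blob [325.8 472.1] 755 [64. 21.] 0.0 [-0.029   0.0074]
turn z first 4.26 xyz cm [24.54  5.01  3.42]
```

>>> servo_tool([
  {"angular":[0,0,4.3],"xyz":[0,0,0],"claw":6},
  {"angular":[0,0,0],"xyz":[2.45,0.5,0],"claw":6},
  {"angular":[0,0,0],"xyz":[2.45,0.5,0],"claw":6},
  {"angular":[0,0,0],"xyz":[2.45,0.5,0],"claw":6},
  {"angular":[0,0,0],"xyz":[2.45,0.5,0],"claw":6},
  {"angular":[0,0,0],"xyz":[2.45,0.5,0],"claw":6},
  {"angular":[0,0,0],"xyz":[2.45,0.5,0],"claw":6},
  {"angular":[0,0,0],"xyz":[2.45,0.5,0],"claw":6},
  {"angular":[0,0,0],"xyz":[2.45,0.5,0],"claw":6},
  {"angular":[0,0,0],"xyz":[2.45,0.5,0],"claw":6},
  {"angular":[0,0,0],"xyz":[2.45,0.5,0],"claw":6},
  {"angular":[0,0,0],"xyz":[0,0,0],"claw":6},
  {"angular":[0,0,0],"xyz":[0,0,0],"claw":6},
  {"angular":[0,0,0],"xyz":[0,0,0],"claw":6},
])

```text
t: 15.65
eef_pos: [0.4517, -0.2661, 0.154]
ee_rot: [3.14, 0.0, -1.582]
force: [0.4, 0.9, -0.4]
width: 0.0602
gripper_force: 0.0
```

```bash
python3 - <<'E'
from h import *
held(.04); go(.4515,-.267,.0310,-.6)
E
```

```text
[ 0.452  -0.2659  0.1543] yaw -0.58681910853376
12313 [182.  67.] [[95.0, 62.0], [179.0, -21.0], [271.0, 71.0], [187.0, 155.0]] c [ 0.5371 -0.382 ] sides 0.0747 0.0746
8058 [378.  59.] [[339.0, 118.0], [351.0, -7.0], [420.0, 0.0], [408.0, 124.0]] c [ 0.4112 -0.3853] sides 0.0725 0.0426
6331 [318. 235.] [[289.0, 179.0], [347.0, 179.0], [347.0, 291.0], [289.0, 291.0]] c [ 0.4515 -0.2692] sides 0.0403 0.0842
7164 [446. 241.] [[390.0, 298.0], [402.0, 183.0], [491.0, 192.0], [478.0, 307.0]] c [ 0.362  -0.2604] sides 0.0874 0.0631
6252 [ 32. 247.] [[-0.0, 200.0], [73.0, 200.0], [73.0, 299.0], [0.0, 299.0]] c [ 0.658  -0.2609] sides 0.0514 0.0772
turn z first 0.01 xyz cm [ 0.11  0.05 12.33]
```

>>> servo_tool([
  {"angular":[0,0,0],"xyz":[0.11,0.05,2.5],"claw":6},
  {"angular":[0,0,0],"xyz":[0,0,3],"claw":6},
  {"angular":[0,0,0],"xyz":[0,0,2.5],"claw":6},
  {"angular":[0,0,0],"xyz":[0,0,2.2],"claw":6},
  {"angular":[0,0,0],"xyz":[0,0,1.4],"claw":6},
  {"angular":[0,0,0],"xyz":[0,0,0.7],"claw":6},
  {"angular":[0,0,0],"xyz":[0,0,0],"claw":6},
  {"angular":[0,0,0],"xyz":[0,0,0],"claw":3},
  {"angular":[0,0,0],"xyz":[0,0,0],"claw":3},
  {"angular":[0,0,0],"xyz":[0,0,0],"claw":3},
  {"angular":[0,0,0],"xyz":[0,0,0],"claw":3},
  {"angular":[0,0,0],"xyz":[0,0,0],"claw":3},
  {"angular":[0,0,0],"xyz":[0,0,-2],"claw":3},
  {"angular":[0,0,0],"xyz":[0,0,-4],"claw":3},
  {"angular":[0,0,0],"xyz":[0,0,-3],"claw":3},
  {"angular":[0,0,0],"xyz":[0,0,0],"claw":3},
  {"angular":[0,0,0],"xyz":[0,0,0],"claw":3},
  {"angular":[0,0,0],"xyz":[0,0,0],"claw":3},
])

```text
t: 17.5
eef_pos: [0.4506, -0.2674, 0.1209]
ee_rot: [3.14, 0.001, -1.582]
force: [-0.4, -0.2, -2.4]
width: 0.04
gripper_force: 25.0
```

```bash
python3 - <<'E'
from h import *
front(); go(.5104,-.1048,.12,3.7)
E
```

```text
pred row [317.7 227.8] rows/mm 2.64 width 0.03958134857894127 pos [ 0.4506 -0.2674  0.1206]
edges [(208, 9.7), (209, 11.3), (210, 6.6), (227, 5.0), (228, 9.2), (229, 7.3)]
turn z first -4.34 xyz cm [-15.84  -7.01   0.06]
```

>>> servo_tool([
  {"angular":[0,0,-4.3],"xyz":[0,0,0],"claw":3},
  {"angular":[0,0,0],"xyz":[-1.98,-0.87,0],"claw":3},
  {"angular":[0,0,0],"xyz":[-1.98,-0.87,0],"claw":3},
  {"angular":[0,0,0],"xyz":[-1.98,-0.87,0],"claw":3},
  {"angular":[0,0,0],"xyz":[-1.98,-0.87,0],"claw":3},
  {"angular":[0,0,0],"xyz":[-1.98,-0.87,0],"claw":3},
  {"angular":[0,0,0],"xyz":[-1.98,-0.87,0],"claw":3},
  {"angular":[0,0,0],"xyz":[-1.98,-0.87,0],"claw":3},
  {"angular":[0,0,0],"xyz":[-1.98,-0.87,0],"claw":3},
  {"angular":[0,0,0],"xyz":[0,0,0],"claw":3},
  {"angular":[0,0,0],"xyz":[0,0,0],"claw":3},
  {"angular":[0,0,0],"xyz":[0,0,0],"claw":3},
])

```text
t: 18.75
eef_pos: [0.5101, -0.1055, 0.1211]
ee_rot: [3.14, -0.0, -1.507]
force: [-0.0, 0.6, -0.8]
width: 0.04
gripper_force: 25.0
```

```bash
python3 - <<'E'
from h import *
front(); go(.5104,-.1050,.0355,3.7)
E
```

```text
pred row [317.5 227.6] rows/mm 2.65 width 0.040048239009187574 pos [ 0.5103 -0.1056  0.1213]
edges [(208, -7.7), (209, -29.4), (210, -37.2), (211, -11.7), (227, 8.0), (228, 11.8), (229, 9.2), (230, 3.8)]
turn z first -0.05 xyz cm [-0.06 -0.01  8.58]
```

>>> servo_tool([
  {"angular":[0,0,0],"xyz":[-0.03,0.06,1.5],"claw":3},
  {"angular":[0,0,0],"xyz":[0,0,2],"claw":3},
  {"angular":[0,0,0],"xyz":[0,0,2],"claw":3},
  {"angular":[0,0,0],"xyz":[0,0,1.6],"claw":3},
  {"angular":[0,0,0],"xyz":[0,0,0.9],"claw":3},
  {"angular":[0,0,0],"xyz":[0,0,0.5],"claw":3},
  {"angular":[0,0,0],"xyz":[0,0,0.1],"claw":3},
  {"angular":[0,0,0],"xyz":[0,0,0],"claw":3},
  {"angular":[0,0,0],"xyz":[0,0,0],"claw":3},
])

```text
t: 19.7
eef_pos: [0.5107, -0.1049, 0.0364]
ee_rot: [-3.14, 0.0, -1.507]
force: [-0.7, -0.6, 0.1]
width: 0.0404
gripper_force: 25.0
```

>>> servo_tool([
  {"angular":[0,0,0],"xyz":[0.02,0.02,0.12],"claw":3},
  {"angular":[0,0,0],"xyz":[0,0,0],"claw":3},
  {"angular":[0,0,0],"xyz":[0,0,0],"claw":6},
  {"angular":[0,0,0],"xyz":[0,0,0],"claw":6},
  {"angular":[0,0,0],"xyz":[0,0,0],"claw":6},
  {"angular":[0,0,0],"xyz":[0,0,-2],"claw":6},
  {"angular":[0,0,0],"xyz":[0,0,-4],"claw":6},
  {"angular":[0,0,0],"xyz":[0,0,-4],"claw":6},
  {"angular":[0,0,0],"xyz":[0,0,-2],"claw":6},
  {"angular":[0,0,0],"xyz":[0,0,0],"claw":6},
  {"angular":[0,0,0],"xyz":[0,0,0],"claw":6},
])

```text
t: 20.8
eef_pos: [0.51, -0.105, 0.1548]
ee_rot: [-3.141, 0.0, -1.507]
force: [0.6, -1.4, -0.0]
width: 0.0597
gripper_force: 0.0
```

```bash
python3 - <<'E'
from h import *
blobs(); go(.3500,-.2575,.15,.4)
E
```

```text
blob [ 24.5 223. ] 1348 [47. 74.] 48.5 [0.522  0.6786]
blob [385.  234.6] 966 [38. 38.] 90.0 [ 0.4793 -0.1358]
blob [499.2 261.9] 796 [41. 20.] 4.4 [ 0.4123 -0.3896]
blob [441.5 289.8] 741 [19. 39.] 90.0 [ 0.3525 -0.2574]
blob [366.7 428.5] 499 [88. 17.] 62.0 [ 0.0585 -0.0822]
turn z first 3.26 xyz cm [15.14 16.06  0.4 ]
```

>>> servo_tool([
  {"angular":[0,0,3.3],"xyz":[0,0,0],"claw":6},
  {"angular":[0,0,0],"xyz":[1.68,1.78,0],"claw":6},
  {"angular":[0,0,0],"xyz":[1.68,1.78,0],"claw":6},
  {"angular":[0,0,0],"xyz":[1.68,1.78,0],"claw":6},
  {"angular":[0,0,0],"xyz":[1.68,1.78,0],"claw":6},
  {"angular":[0,0,0],"xyz":[1.68,1.78,0],"claw":6},
  {"angular":[0,0,0],"xyz":[1.68,1.78,0],"claw":6},
  {"angular":[0,0,0],"xyz":[1.68,1.78,0],"claw":6},
  {"angular":[0,0,0],"xyz":[1.68,1.78,0],"claw":6},
  {"angular":[0,0,0],"xyz":[1.68,1.78,0],"claw":6},
  {"angular":[0,0,0],"xyz":[0,0,0],"claw":6},
  {"angular":[0,0,0],"xyz":[0,0,0],"claw":6},
  {"angular":[0,0,0],"xyz":[0,0,0],"claw":6},
])

```text
t: 22.15
eef_pos: [0.3507, -0.2572, 0.1542]
ee_rot: [3.141, 0.0, -1.564]
force: [0.7, -0.4, -0.4]
width: 0.06
gripper_force: 0.0
```

```bash
python3 - <<'E'
from h import *
held(.04); go(.35,-.2575,.0310,.4)
E
```

```text
[ 0.351  -0.257   0.1543] yaw 0.41035449175434735
9390 [43. 57.] [[-0.0, 0.0], [95.0, 0.0], [95.0, 114.0], [0.0, 114.0]] c [ 0.5242 -0.3771] sides 0.0583 0.0671
7875 [229.  52.] [[192.0, 0.0], [268.0, 0.0], [268.0, 109.0], [192.0, 109.0]] c [ 0.4076 -0.3795] sides 0.0467 0.0632
6286 [319. 235.] [[290.0, 180.0], [348.0, 180.0], [348.0, 292.0], [290.0, 292.0]] c [ 0.3499 -0.2595] sides 0.0404 0.0844
turn z first 0.01 xyz cm [ 0.05  0.1  12.33]
```

>>> servo_tool([
  {"angular":[0,0,0],"xyz":[0.03,0.08,2.5],"claw":6},
  {"angular":[0,0,0],"xyz":[0,0,3],"claw":6},
  {"angular":[0,0,0],"xyz":[0,0,2.5],"claw":6},
  {"angular":[0,0,0],"xyz":[0,0,2.2],"claw":6},
  {"angular":[0,0,0],"xyz":[0,0,1.4],"claw":6},
  {"angular":[0,0,0],"xyz":[0,0,0.7],"claw":6},
  {"angular":[0,0,0],"xyz":[0,0,0],"claw":6},
  {"angular":[0,0,0],"xyz":[0,0,0],"claw":3},
  {"angular":[0,0,0],"xyz":[0,0,0],"claw":3},
  {"angular":[0,0,0],"xyz":[0,0,0],"claw":3},
  {"angular":[0,0,0],"xyz":[0,0,0],"claw":3},
  {"angular":[0,0,0],"xyz":[0,0,0],"claw":3},
  {"angular":[0,0,0],"xyz":[0,0,-2],"claw":3},
  {"angular":[0,0,0],"xyz":[0,0,-4],"claw":3},
  {"angular":[0,0,0],"xyz":[0,0,-5],"claw":3},
  {"angular":[0,0,0],"xyz":[0,0,-1],"claw":3},
  {"angular":[0,0,0],"xyz":[0,0,0],"claw":3},
  {"angular":[0,0,0],"xyz":[0,0,0],"claw":3},
])

```text
t: 24.0
eef_pos: [0.3493, -0.2572, 0.1508]
ee_rot: [3.141, 0.001, -1.565]
force: [-1.5, -0.2, -2.2]
width: 0.0399
gripper_force: 25.0
```

```bash
python3 - <<'E'
from h import *
front(); go(.5077,-.0634,.15,3.7)
E
```

```text
pred row [318.5 227.7] rows/mm 2.63 width 0.039973044431094465 pos [ 0.349  -0.2572  0.1502]
edges [(206, 5.5), (207, 11.7), (208, 10.7), (209, 4.3), (225, 5.3), (226, 9.8), (227, 9.5), (228, 4.8)]
turn z first -3.35 xyz cm [-18.32 -17.09   0.02]
```

>>> servo_tool([
  {"angular":[0,0,-3.35],"xyz":[0,0,0],"claw":3},
  {"angular":[0,0,0],"xyz":[-1.83,-1.71,0],"claw":3},
  {"angular":[0,0,0],"xyz":[-1.83,-1.71,0],"claw":3},
  {"angular":[0,0,0],"xyz":[-1.83,-1.71,0],"claw":3},
  {"angular":[0,0,0],"xyz":[-1.83,-1.71,0],"claw":3},
  {"angular":[0,0,0],"xyz":[-1.83,-1.71,0],"claw":3},
  {"angular":[0,0,0],"xyz":[-1.83,-1.71,0],"claw":3},
  {"angular":[0,0,0],"xyz":[-1.83,-1.71,0],"claw":3},
  {"angular":[0,0,0],"xyz":[-1.83,-1.71,0],"claw":3},
  {"angular":[0,0,0],"xyz":[-1.83,-1.71,0],"claw":3},
  {"angular":[0,0,0],"xyz":[-1.83,-1.71,0],"claw":3},
  {"angular":[0,0,0],"xyz":[0,0,0],"claw":3},
  {"angular":[0,0,0],"xyz":[0,0,0],"claw":3},
  {"angular":[0,0,0],"xyz":[0,0,0],"claw":3},
])

```text
t: 25.45
eef_pos: [0.5076, -0.0643, 0.1503]
ee_rot: [3.139, -0.0, -1.506]
force: [0.1, 0.3, -2.2]
width: 0.0398
gripper_force: 25.0
```

```bash
python3 - <<'E'
from h import *
front(); go(.5077,-.0631,.0752,3.7)
E
```

```text
pred row [317.3 227.8] rows/mm 2.65 width 0.03978011742929211 pos [ 0.5078 -0.0644  0.1508]
edges [(207, -12.7), (208, -39.0), (209, -28.4), (210, -5.0), (225, 6.1), (226, 10.3), (227, 10.3), (228, 5.0)]
turn z first -0.01 xyz cm [-0.13  0.    7.56]
```

>>> servo_tool([
  {"angular":[0,0,0],"xyz":[-0.11,0.05,1.5],"claw":3},
  {"angular":[0,0,0],"xyz":[0,0,2],"claw":3},
  {"angular":[0,0,0],"xyz":[0,0,2],"claw":3},
  {"angular":[0,0,0],"xyz":[0,0,1.2],"claw":3},
  {"angular":[0,0,0],"xyz":[0,0,0.5],"claw":3},
  {"angular":[0,0,0],"xyz":[0,0,0.2],"claw":3},
  {"angular":[0,0,0],"xyz":[0,0,0],"claw":3},
  {"angular":[0,0,0],"xyz":[0,0,0],"claw":3},
])

```text
t: 26.3
eef_pos: [0.5088, -0.0627, 0.0784]
ee_rot: [-3.14, 0.0, -1.506]
force: [0.8, -0.4, -1.7]
width: 0.0401
gripper_force: 25.0
```

>>> servo_tool([
  {"angular":[0,0,0],"xyz":[0.02,0.07,0.1],"claw":3},
  {"angular":[0,0,0],"xyz":[0,0,0.1],"claw":3},
  {"angular":[0,0,0],"xyz":[0,0,0],"claw":3},
  {"angular":[0,0,0],"xyz":[0,0,0],"claw":3},
])

```text
t: 26.7
eef_pos: [0.5078, -0.063, 0.0763]
ee_rot: [-3.141, -0.0, -1.505]
force: [-2.5, 1.3, 6.1]
width: 0.04
gripper_force: 25.0
```

Contact at about 6 N, so I release.

>>> servo_tool([
  {"angular":[0,0,0],"xyz":[0,0,0],"claw":5},
  {"angular":[0,0,0],"xyz":[0,0,0],"claw":6},
  {"angular":[0,0,0],"xyz":[0,0,0],"claw":6},
  {"angular":[0,0,0],"xyz":[0,0,0],"claw":6},
  {"angular":[0,0,0],"xyz":[0,0,-2],"claw":6},
  {"angular":[0,0,0],"xyz":[0,0,-4],"claw":6},
  {"angular":[0,0,0],"xyz":[0,0,-3],"claw":6},
  {"angular":[0,0,0],"xyz":[0,0,0],"claw":6},
  {"angular":[0,0,0],"xyz":[0,0,0],"claw":6},
])

```text
t: 27.6
eef_pos: [0.5078, -0.0629, 0.1662]
ee_rot: [-3.14, 0.001, -1.506]
force: [-0.5, -0.2, -0.6]
width: 0.06
gripper_force: 0.0
```

```bash
python3 - <<'E'
from h import *
blobs(); go(.4100,-.3920,.16,-4.7)
E
```

```text
blob [ 24.6 223. ] 1348 [47. 74.] 48.5 [0.522  0.6785]
blob [375.7 226.5] 725 [40. 41.] 76.9 [ 0.4982 -0.1155]
blob [499.2 261.8] 796 [41. 20.] 4.4 [ 0.4123 -0.3897]
blob [360.7 434.1] 1287 [98. 33.] 60.5 [ 0.0472 -0.069 ]
blob [340.  473.4] 629 [65. 18.] 0.0 [-0.0324 -0.0229]
turn z first 8.41 xyz cm [33.58  6.99  0.53]
```

>>> servo_tool([
  {"angular":[0,0,4.2],"xyz":[0,0,0],"claw":6},
  {"angular":[0,0,4.2],"xyz":[0,0,0],"claw":6},
  {"angular":[0,0,0],"xyz":[2.58,0.54,0],"claw":6},
  {"angular":[0,0,0],"xyz":[2.58,0.54,0],"claw":6},
  {"angular":[0,0,0],"xyz":[2.58,0.54,0],"claw":6},
  {"angular":[0,0,0],"xyz":[2.58,0.54,0],"claw":6},
  {"angular":[0,0,0],"xyz":[2.58,0.54,0],"claw":6},
  {"angular":[0,0,0],"xyz":[2.58,0.54,0],"claw":6},
  {"angular":[0,0,0],"xyz":[2.58,0.54,0],"claw":6},
  {"angular":[0,0,0],"xyz":[2.58,0.54,0],"claw":6},
  {"angular":[0,0,0],"xyz":[2.58,0.54,0],"claw":6},
  {"angular":[0,0,0],"xyz":[2.58,0.54,0],"claw":6},
  {"angular":[0,0,0],"xyz":[2.58,0.54,0],"claw":6},
  {"angular":[0,0,0],"xyz":[2.58,0.54,0],"claw":6},
  {"angular":[0,0,0],"xyz":[2.58,0.54,0],"claw":6},
  {"angular":[0,0,0],"xyz":[0,0,1.2],"claw":6},
  {"angular":[0,0,0],"xyz":[0,0,0],"claw":6},
  {"angular":[0,0,0],"xyz":[0,0,0],"claw":6},
  {"angular":[0,0,0],"xyz":[0,0,0],"claw":6},
])

```text
t: 29.55
eef_pos: [0.4105, -0.391, 0.1535]
ee_rot: [3.141, 0.0, -1.651]
force: [0.3, 0.0, -0.5]
width: 0.0597
gripper_force: 0.0
```

```bash
python3 - <<'E'
from h import *
held(.04); go(.41,-.392,.0310,-4.7)
E
```

```text
[ 0.4107 -0.391   0.1538] yaw -4.608443074649543
6320 [318. 235.] [[290.0, 292.0], [290.0, 180.0], [347.0, 180.0], [347.0, 292.0]] c [ 0.4098 -0.3935] sides 0.0841 0.0396
5416 [151. 251.] [[90.0, 270.0], [114.0, 202.0], [215.0, 237.0], [191.0, 306.0]] c [ 0.5321 -0.3909] sides 0.0574 0.0739
turn z first 0.09 xyz cm [ 0.1   0.06 12.28]
```

>>> servo_tool([
  {"angular":[0,0,0],"xyz":[0.05,0.06,2.5],"claw":6},
  {"angular":[0,0,0],"xyz":[0,0,3],"claw":6},
  {"angular":[0,0,0],"xyz":[0,0,2.5],"claw":6},
  {"angular":[0,0,0],"xyz":[0,0,2.2],"claw":6},
  {"angular":[0,0,0],"xyz":[0,0,1.4],"claw":6},
  {"angular":[0,0,0],"xyz":[0,0,0.65],"claw":6},
  {"angular":[0,0,0],"xyz":[0,0,0],"claw":6},
  {"angular":[0,0,0],"xyz":[0,0,0],"claw":3},
  {"angular":[0,0,0],"xyz":[0,0,0],"claw":3},
  {"angular":[0,0,0],"xyz":[0,0,0],"claw":3},
  {"angular":[0,0,0],"xyz":[0,0,0],"claw":3},
  {"angular":[0,0,0],"xyz":[0,0,0],"claw":3},
  {"angular":[0,0,0],"xyz":[0,0,-2],"claw":3},
  {"angular":[0,0,0],"xyz":[0,0,-4],"claw":3},
  {"angular":[0,0,0],"xyz":[0,0,-5],"claw":3},
  {"angular":[0,0,0],"xyz":[0,0,-2],"claw":3},
  {"angular":[0,0,0],"xyz":[0,0,0],"claw":3},
  {"angular":[0,0,0],"xyz":[0,0,0],"claw":3},
])

```text
t: 31.4
eef_pos: [0.4093, -0.3918, 0.1611]
ee_rot: [-3.141, 0.0, -1.653]
force: [0.3, 0.7, -2.0]
width: 0.0399
gripper_force: 25.0
```

```bash
python3 - <<'E'
from h import *
front(); go(.5023,.0200,.16,3.7)
E
```

```text
pred row [318.7 227.9] rows/mm 2.62 width 0.03958612293697741 pos [ 0.4089 -0.3915  0.1602]
edges [(207, 4.7), (208, 12.2), (209, 15.4), (210, 7.0), (226, 10.6), (227, 30.3), (228, 32.9), (229, 13.8), (233, -4.1), (234, -12.4), (235, -17.5), (236, -15.6), (237, -7.4)]
turn z first -8.4 xyz cm [-4.046e+01 -1.198e+01  2.000e-02]
```

>>> servo_tool([
  {"angular":[0,0,-4.2],"xyz":[0,0,0],"claw":3},
  {"angular":[0,0,-4.2],"xyz":[0,0,0],"claw":3},
  {"angular":[0,0,0],"xyz":[-2.7,-0.8,0],"claw":3},
  {"angular":[0,0,0],"xyz":[-2.7,-0.8,0],"claw":3},
  {"angular":[0,0,0],"xyz":[-2.7,-0.8,0],"claw":3},
  {"angular":[0,0,0],"xyz":[-2.7,-0.8,0],"claw":3},
  {"angular":[0,0,0],"xyz":[-2.7,-0.8,0],"claw":3},
  {"angular":[0,0,0],"xyz":[-2.7,-0.8,0],"claw":3},
  {"angular":[0,0,0],"xyz":[-2.7,-0.8,0],"claw":3},
  {"angular":[0,0,0],"xyz":[-2.7,-0.8,0],"claw":3},
  {"angular":[0,0,0],"xyz":[-2.7,-0.8,0],"claw":3},
  {"angular":[0,0,0],"xyz":[-2.7,-0.8,0],"claw":3},
  {"angular":[0,0,0],"xyz":[-2.7,-0.8,0],"claw":3},
  {"angular":[0,0,0],"xyz":[-2.7,-0.8,0],"claw":3},
  {"angular":[0,0,0],"xyz":[-2.7,-0.8,0],"claw":3},
  {"angular":[0,0,0],"xyz":[-2.7,-0.8,0],"claw":3},
  {"angular":[0,0,0],"xyz":[-2.6,-0.8,0],"claw":3},
  {"angular":[0,0,0],"xyz":[0,0,0],"claw":3},
  {"angular":[0,0,0],"xyz":[0,0,0],"claw":3},
  {"angular":[0,0,0],"xyz":[0,0,0],"claw":3},
])

```text
t: 33.45
eef_pos: [0.5023, 0.0183, 0.1601]
ee_rot: [3.139, -0.001, -1.506]
force: [-0.6, 0.0, -2.0]
width: 0.0402
gripper_force: 25.0
```

```bash
python3 - <<'E'
from h import *
f=grab('wrist','w5');front(); go(.5023,.0200,.0765,3.7)
E
```

```text
pred row [317.3 227.9] rows/mm 2.65 width 0.03960088433524327 pos [0.5026 0.0181 0.1606]
edges [(208, -7.3), (209, -28.2), (210, -32.8), (211, -6.7), (227, 8.3), (228, 11.3), (229, 8.2), (230, 3.7)]
turn z first -0.03 xyz cm [-0.19  0.02  8.41]
```

View pics/w5.png

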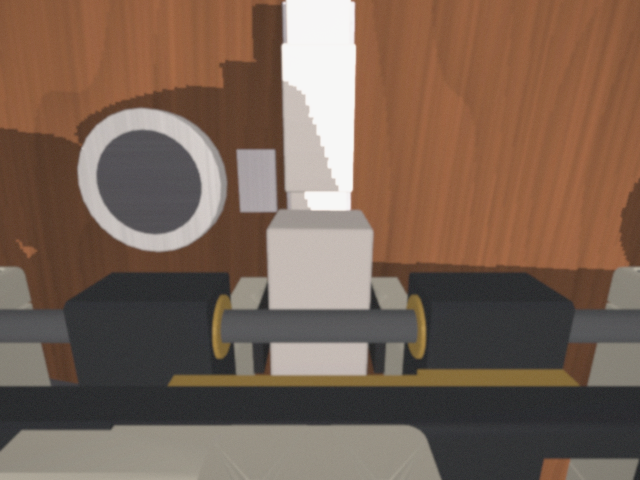

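The held brick lines up with the wall. Second_right sits at columns 283–354, rows 45–190, with nothing skewed. I lower the brick.

>>> servo_tool([
  {"angular":[0,0,0],"xyz":[-0.15,0.05,2],"claw":3},
  {"angular":[0,0,0],"xyz":[0,0,2],"claw":3},
  {"angular":[0,0,0],"xyz":[0,0,2],"claw":3},
  {"angular":[0,0,0],"xyz":[0,0,1.3],"claw":3},
  {"angular":[0,0,0],"xyz":[0,0,0.6],"claw":3},
  {"angular":[0,0,0],"xyz":[0,0,0.3],"claw":3},
  {"angular":[0,0,0],"xyz":[0,0,0],"claw":3},
  {"angular":[0,0,0],"xyz":[0,0,0],"claw":3},
  {"angular":[0,0,0],"xyz":[0,0,0],"claw":3},
])

```text
t: 34.45
eef_pos: [0.5029, 0.0205, 0.0798]
ee_rot: [-3.14, 0.0, -1.506]
force: [1.0, -0.4, -0.3]
width: 0.0396
gripper_force: 25.0
```

>>> servo_tool([
  {"angular":[0,0,0],"xyz":[0.06,0.05,0.1],"claw":3},
  {"angular":[0,0,0],"xyz":[0,0,0.1],"claw":3},
  {"angular":[0,0,0],"xyz":[0,0,0.1],"claw":3},
  {"angular":[0,0,0],"xyz":[0,0,0],"claw":3},
  {"angular":[0,0,0],"xyz":[0,0,0],"claw":3},
])

```text
t: 34.95
eef_pos: [0.502, 0.0197, 0.0761]
ee_rot: [3.142, -0.0, -1.506]
force: [-0.2, -0.0, -1.9]
width: 0.0396
gripper_force: 25.0
```

>>> servo_tool([
  {"angular":[0,0,0],"xyz":[0,0,0.1],"claw":3},
  {"angular":[0,0,0],"xyz":[0,0,0],"claw":3},
  {"angular":[0,0,0],"xyz":[0,0,0],"claw":5},
  {"angular":[0,0,0],"xyz":[0,0,0],"claw":6},
  {"angular":[0,0,0],"xyz":[0,0,0],"claw":6},
  {"angular":[0,0,0],"xyz":[0,0,0],"claw":6},
  {"angular":[0,0,0],"xyz":[0,0,-2],"claw":6},
  {"angular":[0,0,0],"xyz":[0,0,-4],"claw":6},
  {"angular":[0,0,0],"xyz":[0,0,-5],"claw":6},
  {"angular":[0,0,0],"xyz":[0,0,-5],"claw":6},
  {"angular":[0,0,0],"xyz":[0,0,0],"claw":6},
])

```text
t: 36.05
eef_pos: [0.5056, 0.0204, 0.2424]
ee_rot: [-3.13, 0.002, -1.505]
force: [1.2, -0.1, -0.8]
width: 0.0598
gripper_force: 0.0
```

```bash
python3 - <<'E'
from h import *
blobs(); f=grab('wrist');g=grab('side')
cv2.imwrite('pics/chk.png',np.hstack([f['color'][0:300,150:490],cv2.resize(g['color'][170:350,200:400],None,fx=2,fy=1.667)])) ; go(.646,.247,.22)
E
```

```text
blob [ 24.5 223. ] 1348 [47. 74.] 48.5 [0.522  0.6786]
blob [287.3 228.1] 395 [32. 21.] 90.0 [0.4985 0.0842]
blob [339.2 414.3] 1202 [94. 36.] 21.0 [ 0.0892 -0.0239]
turn z first 0 xyz cm [-21.74 -15.88   1.5 ]
```

View pics/chk.png

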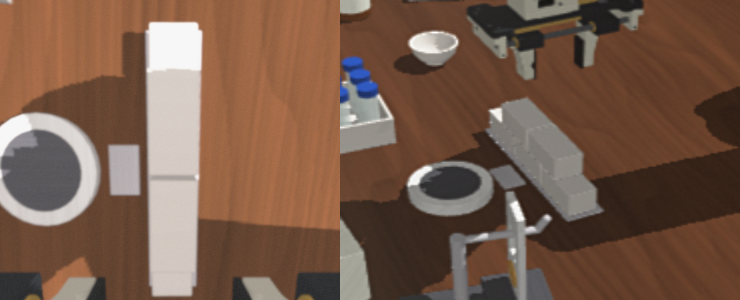

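The shield stands: three bricks below and two straddling the joints above, and the side view agrees. There are no more loose bricks, and the jar and bowl are untouched. Next is the carrier.

```bash
python3 - <<'E'
from h import *
go(.644,.249,.235,-8.7)
E
```

```text
turn z first 12.41 xyz cm [-24.82 -10.6   -0.  ]
```

>>> servo_tool([
  {"angular":[0,0,6.2],"xyz":[0,0,0],"claw":3.2},
  {"angular":[0,0,6.2],"xyz":[0,0,0],"claw":3.2},
  {"angular":[0,0,0],"xyz":[-2.06,-0.88,0],"claw":3.2},
  {"angular":[0,0,0],"xyz":[-2.06,-0.88,0],"claw":3.2},
  {"angular":[0,0,0],"xyz":[-2.06,-0.88,0],"claw":3.2},
  {"angular":[0,0,0],"xyz":[-2.06,-0.88,0],"claw":3.2},
  {"angular":[0,0,0],"xyz":[-2.06,-0.88,0],"claw":3.2},
  {"angular":[0,0,0],"xyz":[-2.06,-0.88,0],"claw":3.2},
  {"angular":[0,0,0],"xyz":[-2.06,-0.88,0],"claw":3.2},
  {"angular":[0,0,0],"xyz":[-2.06,-0.88,0],"claw":3.2},
  {"angular":[0,0,0],"xyz":[-2.06,-0.88,0],"claw":3.2},
  {"angular":[0,0,0],"xyz":[-2.06,-0.88,0],"claw":3.2},
  {"angular":[0,0,0],"xyz":[-2.06,-0.88,0],"claw":3.2},
  {"angular":[0,0,0],"xyz":[-2.06,-0.88,0],"claw":3.2},
  {"angular":[0,0,0],"xyz":[0,0,0],"claw":3.2},
  {"angular":[0,0,0],"xyz":[0,0,0],"claw":3.2},
  {"angular":[0,0,0],"xyz":[0,0,0],"claw":3.2},
], force=45)

```text
t: 37.9
eef_pos: [0.6434, 0.2484, 0.2345]
ee_rot: [3.141, -0.001, -1.721]
force: [0.2, 0.6, 0.1]
width: 0.0318
gripper_force: 0.0
```

```bash
python3 - <<'E'
from h import *
import pickle
f=grab('wrist','w6');pickle.dump(f,open('w6.pkl','wb'));s=monitor.get_state();print(s['eef_pos'],np.degrees(s['ee_rot'][2])+90)
a=np.radians(-8.7);L=np.array([-np.sin(a),np.cos(a)]);W=np.array([np.cos(a),np.sin(a)]);c=np.array([.644,.249])
for i in(1,-1):
  for j in (1,-1): print(proj(f,[*(c+i*.028*L+j*.004*W),.189]).round(1))
print(proj(f,[*(c-.033*W),.165]))
E
```

```text
[0.64340997 0.2480895  0.2348834 ] -8.655239193304595
[309.6 323.6]
[323.8 323.6]
[309.1 227.2]
[324.4 227.2]
[371.01266097 262.84205631]
```

View pics/w6.png

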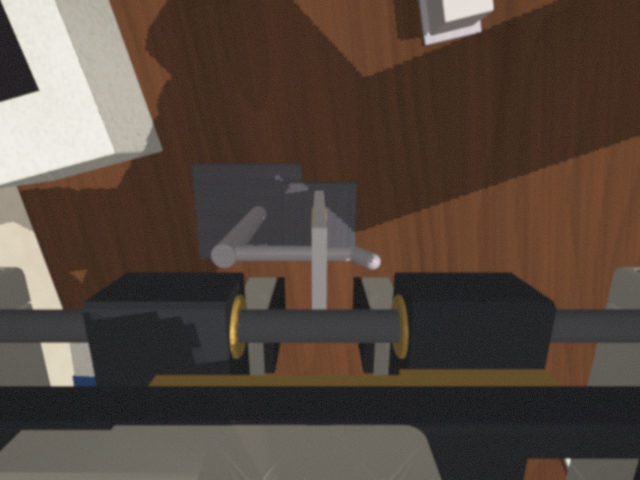

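The plate at columns 312–328 lies midway between the fingers (285 and 355). The peg tip is at (374,262), where predicted. I check the front top edge of the plate numerically.

```bash
python3 - <<'E'
from h import *
import pickle
f=pickle.load(open('w6.pkl','rb'));g=cv2.cvtColor(f['color'],cv2.COLOR_BGR2GRAY)
print([(r,g[r,316:325].mean().round()) for r in range(186,270,3)])
go(.6434,.249,.1905,-8.7)
E
```

```text
[(186, np.float64(62.0)), (189, np.float64(68.0)), (192, np.float64(104.0)), (195, np.float64(107.0)), (198, np.float64(110.0)), (201, np.float64(109.0)), (204, np.float64(111.0)), (207, np.float64(114.0)), (210, np.float64(114.0)), (213, np.float64(112.0)), (216, np.float64(113.0)), (219, np.float64(113.0)), (222, np.float64(111.0)), (225, np.float64(112.0)), (228, np.float64(133.0)), (231, np.float64(144.0)), (234, np.float64(144.0)), (237, np.float64(143.0)), (240, np.float64(143.0)), (243, np.float64(144.0)), (246, np.float64(143.0)), (249, np.float64(143.0)), (252, np.float64(143.0)), (255, np.float64(143.0)), (258, np.float64(144.0)), (261, np.float64(144.0)), (264, np.float64(143.0)), (267, np.float64(142.0))]
turn z first 0.04 xyz cm [-0.09  0.01  4.44]
```

>>> servo_tool([
  {"angular":[0,0,0],"xyz":[-0.09,0,1.5],"claw":3.2},
  {"angular":[0,0,0],"xyz":[0,0,1.4],"claw":3.2},
  {"angular":[0,0,0],"xyz":[0,0,1],"claw":3.2},
  {"angular":[0,0,0],"xyz":[0,0,0.4],"claw":3.2},
  {"angular":[0,0,0],"xyz":[0,0,0],"claw":3.2},
  {"angular":[0,0,0],"xyz":[0,0,0],"claw":3.2},
  {"angular":[0,0,0],"xyz":[0,0,0],"claw":2},
  {"angular":[0,0,0],"xyz":[0,0,0],"claw":1.4},
  {"angular":[0,0,0],"xyz":[0,0,0],"claw":0.8},
  {"angular":[0,0,0],"xyz":[0,0,0],"claw":0.3},
  {"angular":[0,0,0],"xyz":[0,0,0],"claw":0.3},
  {"angular":[0,0,0],"xyz":[0,0,0],"claw":0.3},
  {"angular":[0,0,0],"xyz":[0,0,0],"claw":0.3},
], force=45)

```text
t: 39.25
eef_pos: [0.6439, 0.2491, 0.1924]
ee_rot: [-3.141, 0.0, -1.722]
force: [0.1, 0.1, 1.9]
width: 0.0077
gripper_force: 45.0
```

>>> servo_tool([
  {"angular":[0,0,0],"xyz":[0,0,-0.6],"claw":0.3},
  {"angular":[0,0,0],"xyz":[0,0,-0.8],"claw":0.3},
  {"angular":[0,0,0],"xyz":[0,0,-0.8],"claw":0.3},
  {"angular":[0,0,0],"xyz":[0,0,-0.3],"claw":0.3},
  {"angular":[0,0,0],"xyz":[0,0,0],"claw":0.3},
  {"angular":[0,0,0],"xyz":[0,0,0],"claw":0.3},
  {"angular":[0,0,0],"xyz":[0,0,0],"claw":0.3},
])

```text
t: 39.95
eef_pos: [0.6436, 0.249, 0.2167]
ee_rot: [3.141, -0.0, -1.722]
force: [0.6, -0.1, -3.4]
width: 0.0075
gripper_force: 45.0
```

>>> servo_tool([
  {"angular":[0,0,0],"xyz":[0,0.5,0],"claw":0.3},
  {"angular":[0,0,0],"xyz":[0,0.8,0],"claw":0.3},
  {"angular":[0,0,0],"xyz":[0,0.8,0],"claw":0.3},
  {"angular":[0,0,0],"xyz":[0,0.8,0],"claw":0.3},
  {"angular":[0,0,0],"xyz":[0,0.8,0],"claw":0.3},
  {"angular":[0,0,0],"xyz":[0,0.8,0],"claw":0.3},
  {"angular":[0,0,0],"xyz":[0,0.8,0],"claw":0.3},
  {"angular":[0,0,0],"xyz":[0,0.8,0],"claw":0.3},
  {"angular":[0,0,0],"xyz":[0,0.5,0],"claw":0.3},
  {"angular":[0,0,0],"xyz":[0,0,0],"claw":0.3},
  {"angular":[0,0,0],"xyz":[0,0,0],"claw":0.3},
])

```text
t: 41.05
eef_pos: [0.5787, 0.2591, 0.2173]
ee_rot: [-3.141, 0.0, -1.722]
force: [-0.3, 0.4, -4.1]
width: 0.0077
gripper_force: 45.0
```

```bash
python3 - <<'E'
from h import *
s=monitor.get_state();print(s['eef_pos'],s['force'],s['moment'],s['width'])
go(.585,-.013,.24)
E
```

```text
[0.57871841 0.2591303  0.21733703] [-0.34011431  0.37314428 -4.05109069] [ 0.03284101 -0.23478188 -0.03638997] 0.007662409355012876
turn z first 0 xyz cm [26.81 -4.71 -2.27]
```

>>> servo_tool([
  {"angular":[0,0,0],"xyz":[0.8,0,-1],"claw":0.3},
  {"angular":[0,0,0],"xyz":[1.5,0,-1],"claw":0.3},
  {"angular":[0,0,0],"xyz":[1.7,-0.6,0],"claw":0.3},
  {"angular":[0,0,0],"xyz":[1.7,-0.7,0],"claw":0.3},
  {"angular":[0,0,0],"xyz":[1.7,-0.7,0],"claw":0.3},
  {"angular":[0,0,0],"xyz":[1.7,-0.7,0],"claw":0.3},
  {"angular":[0,0,0],"xyz":[1.7,-0.7,0],"claw":0.3},
  {"angular":[0,0,0],"xyz":[1.7,-0.7,0],"claw":0.3},
  {"angular":[0,0,0],"xyz":[1.7,-0.7,0],"claw":0.3},
  {"angular":[0,0,0],"xyz":[1.7,-0.7,0],"claw":0.3},
  {"angular":[0,0,0],"xyz":[1.7,-0.7,0],"claw":0.3},
  {"angular":[0,0,0],"xyz":[1.7,-0.7,0],"claw":0.3},
  {"angular":[0,0,0],"xyz":[1.7,-0.7,0],"claw":0.3},
  {"angular":[0,0,0],"xyz":[1.7,-0.7,0],"claw":0.3},
  {"angular":[0,0,0],"xyz":[1.7,-0.7,0],"claw":0.3},
  {"angular":[0,0,0],"xyz":[1.6,-0.64,0],"claw":0.3},
  {"angular":[0,0,0],"xyz":[0,0,0],"claw":0.3},
  {"angular":[0,0,0],"xyz":[0,0,0],"claw":0.3},
  {"angular":[0,0,0],"xyz":[0,0,0],"claw":0.3},
])

```text
t: 42.95
eef_pos: [0.6347, -0.0126, 0.237]
ee_rot: [3.141, 0.0, -1.722]
force: [-0.3, 0.6, -5.0]
width: 0.0075
gripper_force: 45.0
```

```bash
python3 - <<'E'
from h import *
import pickle
f=grab('side','s7');pickle.dump(f,open('s7.pkl','wb'))
s=monitor.get_state();print(s['eef_pos'],s['force'],s['width'])
go(.6347,-.013,.187)
E
```

```text
[ 0.63462576 -0.01235983  0.23708924] [ 0.13547686 -0.53610839 -4.57782214] 0.007789233990524458
turn z first 0 xyz cm [ 0.06 -0.02  5.01]
```

>>> servo_tool([
  {"angular":[0,0,0],"xyz":[0.05,0,1],"claw":0.3},
  {"angular":[0,0,0],"xyz":[0,0,1.3],"claw":0.3},
  {"angular":[0,0,0],"xyz":[0,0,1.2],"claw":0.3},
  {"angular":[0,0,0],"xyz":[0,0,0.8],"claw":0.3},
  {"angular":[0,0,0],"xyz":[0,0,0.3],"claw":0.3},
  {"angular":[0,0,0],"xyz":[0,0,0.1],"claw":0.3},
  {"angular":[0,0,0],"xyz":[0,0,0.1],"claw":0.3},
  {"angular":[0,0,0],"xyz":[0,0,0],"claw":0.3},
  {"angular":[0,0,0],"xyz":[0,0,0],"claw":0.3},
  {"angular":[0,0,0],"xyz":[0,0,0],"claw":0.3},
])

```text
t: 44.0
eef_pos: [0.6348, -0.013, 0.1896]
ee_rot: [-3.141, 0.0, -1.722]
force: [0.4, 0.9, -4.4]
width: 0.0078
gripper_force: 45.0
```

>>> servo_tool([
  {"angular":[0,0,0],"xyz":[0,0,0.1],"claw":0.3},
  {"angular":[0,0,0],"xyz":[0,0,0.1],"claw":0.3},
  {"angular":[0,0,0],"xyz":[0,0,0],"claw":0.3},
  {"angular":[0,0,0],"xyz":[0,0,0],"claw":0.3},
])

```text
t: 44.4
eef_pos: [0.6348, -0.0131, 0.1877]
ee_rot: [-3.141, 0.0, -1.722]
force: [-2.0, -0.8, 0.5]
width: 0.0074
gripper_force: 45.0
```

>>> servo_tool([
  {"angular":[0,0,0],"xyz":[0,0,0.03],"claw":0.3},
  {"angular":[0,0,0],"xyz":[0,0,0],"claw":0.3},
  {"angular":[0,0,0],"xyz":[0,0,0],"claw":1.2},
  {"angular":[0,0,0],"xyz":[0,0,0],"claw":2},
  {"angular":[0,0,0],"xyz":[0,0,0],"claw":3.2},
  {"angular":[0,0,0],"xyz":[0,0,0],"claw":3.2},
  {"angular":[0,0,0],"xyz":[0,0,0],"claw":3.2},
  {"angular":[0,0,0],"xyz":[0,0,-1],"claw":3.2},
  {"angular":[0,0,0],"xyz":[0,0,-2],"claw":3.2},
  {"angular":[0,0,0],"xyz":[0,0,-3],"claw":3.2},
  {"angular":[0,0,0],"xyz":[0,0,-3],"claw":3.2},
  {"angular":[0,0,0],"xyz":[0,0,0],"claw":3.2},
  {"angular":[0,0,0],"xyz":[0,0,0],"claw":3.2},
])

```text
t: 45.7
eef_pos: [0.635, -0.0129, 0.2784]
ee_rot: [-3.139, 0.001, -1.722]
force: [0.4, 0.1, -0.6]
width: 0.0319
gripper_force: 0.0
```

```bash
python3 - <<'E'
from h import *
g=grab('side');f=grab('wrist');t=grab('top')
cv2.imwrite('pics/fin.png',np.vstack([np.hstack([f['color'][0:300,130:530],g['color'][130:430,170:570]]),cv2.resize(t['color'][120:270,120:520],None,fx=2,fy=2)]))
blobs(t)
E
```

```text
blob [ 24.5 223. ] 1345 [47. 74.] 48.5 [0.522  0.6786]
blob [362.8 421.5] 489 [64. 16.] 46.8 [ 0.0733 -0.0743]
blob [372.4 463.6] 589 [47. 22.] 79.5 [-0.0137 -0.0923]
```

View pics/fin.png

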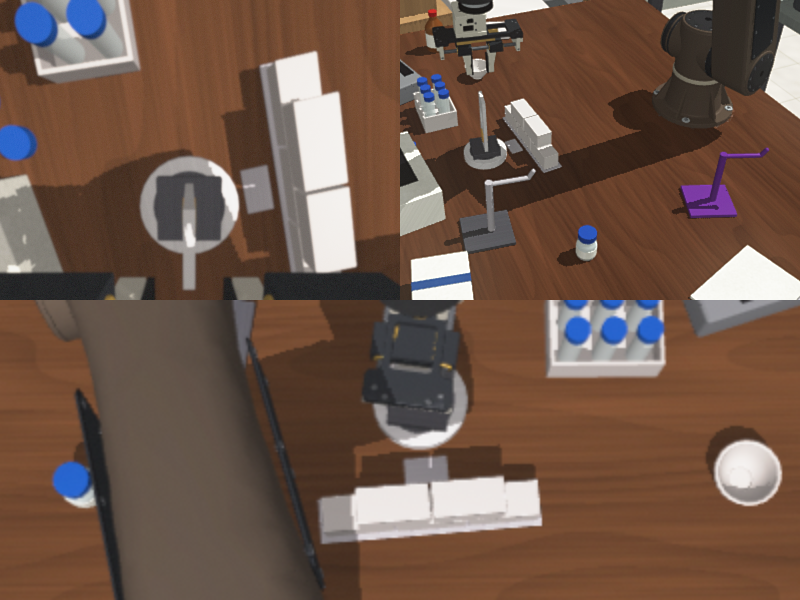

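The final view shows the carrier upright. Its foot is centred at column 189.5 on the detector, which also centres at column 189.5. All five bricks are in place, and the jar and bowl are undisturbed. I hand the job in.

```bash
python3 -c "
from station import order
print(order.job_done())"
```

```text
the job is handed in; nothing more can be done
None
```

The job is handed in: the five-brick shield (three below, two above; no sixth brick was on the bench) stands on the strip, the carrier stands upright in the middle of the detector, and the jar and bowl are undisturbed.

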